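Prise open the medicine case and present the tablet dish

ROBOT

A 6-joint arm with a two-finger parallel gripper is mounted at the origin on the work surface. World frame = base frame: x ahead of the robot, y to its left, z up, the work surface at z = 0. Lengths are in m, angles in rad, forces in N, time in s.
With the tool pointing down it reaches from about 0.3 to 0.875 m from the base axis. Payload 6.4 kg.
Tool frame: the origin (TCP) lies midway between the tips of the shut fingers; the grasp point (between the pads) lies 19 mm behind it (ctrl.pinch_z is the distance from the TCP to the grasp point, in m); z points along the fingers, y is the line along which they close (so a half turn about z gives the same grasp; the last joint's range is limited). The gripper opens to 85 mm and grips with 20 to 120 N. Pads are 22 mm wide; open, the fingers measure 114 mm over their backs; the gripper's body (76 mm by 85 mm) begins 54 mm behind the grasp point. The pads swing forward as they close: fully open they stand 13 mm farther back than shut.
Start: joints at [-1.513, 0.181, 1.607, -0, 1.354, -0.206], TCP at [0.15, -0.555, 0.209] pointing down, gripper open.
Joint ranges: [-2.99, 2.99], [-0.89, 2.07], [0.3, 2.58], [-1.14, 4.28], [0, 2.63], [-3.12, 3.12]. Speed limits (rad/s): [2.57, 2.57, 3.01, 3.14, 3.14, 3.14].

INTERFACE

Orientations are given as a unit quaternion [w, x, y, z].
In Python, from bench import ctrl gives the robot as it stands.
- The arm moves only by the tool apply_moves, never from a script. Its argument "moves" is a list of rows, each an object with "jaw": the opening, from 0 (shut) to 1 (fully open); "offset": the shift along the tool's x, y, z in mm, a list of three; "rot": the turn, a rotation vector about the tool's x, y, z in degrees, a list of three. In form: [{"jaw": jaw, "offset": [dx, dy, dz], "rot": [ax, ay, az]}, ...]. A call has exactly 5 rows; each row shifts and turns the commanded pose from where the row before left it, along the tool's axes as they then stand; what a row does not reach is not made up. A row lasts 1/8 s, in which the tool goes at most 62.5 mm and 10.7 degrees, less where a joint would pass 70% of its speed; a pose out of reach is approached as far as the arm can. A call is refused whole if a number of a shift passes 62.5 or a number of a turn 10.7, either way. A call with a gripper value outside its range is refused whole. The fingers move at their own pace and stop on an object; the grip force is fixed at half the most. Time passes only in rows, so rows that do not move let the fingers close, or fill a call up. It gives the time, the measured TCP pose, the force, the opening and the grip force at its end, in the units of the state.
- ctrl.get_obs(): the state, without advancing time (a new reading comes with each control period).
- ctrl.camera(name): name is "side" or "top" or "wrist"; returns (picture, depth): 400x640x3 uint8, red, green, blue; 400x640 float32, m along the optical axis (not along the pixel's ray), 0 where there is no reading.
- ctrl.camera_params(name): a dict with "K" (3x3 intrinsics, pixels), "cam_to_world" (4x4, takes a point from camera to world coordinates); the wrist camera has in their place "mount" (4x4, takes a point from camera to tool coordinates, whose origin is the TCP and whose axes are the flange's). Camera axes: x right, y down, z forward; pixel columns grow to the right and rows downward; lengths in m; the calibration is good to about 2 mm. A picture is of the moment at which its call begins: read the wrist's pose just before it. camera_params takes no time and is no camera call.
- ctrl.hand_in(): hands the job in; it is judged then, once.
Trained networks look in the newest picture that a camera, given by its name, has taken for a name from the list of things; names that differ only in an ending like _2 or _b are one class to them, and where a whole thing is asked for, a point or a joint stands for the part that bears it (a point fixed in the world has none). Each returns a list of dicts, best first, with "score" (0 to 1); they miss things now and then, are a little off and sometimes report something else, mostly with a low value. They report only what shows in the picture. A call takes as long as a camera call. They do not tell look-alikes from the thing itself.
- ctrl.outline_of(camera, target): "region" (400x640 bool, what is visible of it) and "position" ([column, row] in pixels, amid what is visible of it).
The state is a dict: "time_s": time; "q": joint angles; "dq": joint speeds; "joint_efforts": joint torques, N m; "eef_pos": TCP position; "eef_rot": TCP orientation; "wrist_force": force on the tool from outside, world axes, zero at the start; "torque": the same for the moment, N m; "opening": opening from 0.0 (shut) to 1.0 (fully open); "grasp_force": force on a finger pad.
Only numpy, scipy, OpenCV 4.12 (cv2) and the standard library are available. Lean on these libraries where they do the work, as an engineer would, in place of code of your own. Each camera call takes 0.05 s, during which the arm holds its last target. There are 200 camera calls.

TASK

Prise the cover of the white medicine case open with the blade of the spatula (not with the fingers), swing it upright or farther so that it stays open, and lay the spatula back down on the table beside the case. Then take the steel dish by its upright fin, lift it out so that it hangs well above the case's walls (at least 12 cm above the table), and turn it a quarter turn so that its pouring lip points to the side of the case where the drinking glass stands, keeping the dish level and the big round tablet in its middle. Finish while holding the dish there, still and level, and leave everything else where it stands.

Things in the scene. Friction and masses are not known exactly. Their poses are not given: they have to be found in the camera images.
- case: White metal case fixed on the table, 140 (x) x 180 (y) x 84 mm high, walls and floor 5 mm, shut by a hinged cover. Origin: centre of its underside. +x runs from the front wall (facing roughly the robot) to the hinge. Middle of the front wall: a pry slot 60 mm wide (y), from 66 mm above the table up to the cover's underside at 84.5 mm
- cover (a joint): The case's cover, a flat white plate 146 x 180 mm, 6 mm thick, 0.14 kg, hinged along the case's rear (+x) top edge; its front edge stands 6 mm over the front wall. 0 = shut, grows as it opens, 1.57 = upright, stop at 1.95 rad. The hinge is stiff (about 0.15 N m of friction, in all about 2 N at the front edge) and holds the cover at any angle
- cover_hinge (a point): Middle of the hinge axis: 70 mm in case x, 84.5 mm above the table
- spatula: Loose spatula, 60 g, lying on the table along its x axis: black handle 66 mm long (x -33 to 33), 14 mm wide (y), 26 mm high; from its +x end a thin steel blade 20 mm wide and 3 mm thick reaches to x = 95 mm, its mid-plane 9.5 mm above the underside. Origin: centre of the handle's underside; z is up
- spatula_tip (a point): Middle of the blade's free end edge, 95 mm in x and 9.5 mm above the spatula's origin
- dish: Loose round steel dish, about 0.12 kg, 90 mm across, rim 18 mm high; inside a shallow cone (11 degrees) round a flat middle of 7 mm radius. On its rim at -x an upright fin to grip, 20 mm long (x -52 to -32), 10 mm thick (y), top 60 mm up; pouring lip at +x. Origin: centre of its underside, z up. It stands mid-floor in the case (5 mm up), fin to the front wall, lip to the hinge
- dish_mid (a point): The place of the tablet's centre when it lies in the dish's middle, 18 mm above the dish's origin
- dish_fin (a point): Point to grip on the dish's fin, 46 mm above the dish's underside, at x = -42 mm of the dish; fin faces to pinch are its +y and -y faces
- dish_lip (a point): Tip of the pouring lip, x = 57 mm, 18 mm above the dish's underside
- ball_center (a point): Centre of the big round white tablet, a loose ball 24 mm across, about 11 g, that rolls freely in the dish
- glass: Clear drinking glass, open at the top, 68 mm across, 120 mm high, standing to the left or to the right of the case. Origin: centre of its underside
- mug: White mug with a handle, 80 mm across, 95 mm high, on the other side of the case. Bystander. Origin: centre of its underside
- strip: Flat foil tablet strip 100 x 45 x 8 mm lying on the table. Bystander. Origin: centre of its underside
- pillbottle: Amber pill bottle, 48 mm across, 85 mm high. Bystander. Origin: centre of its underside
- vitamins: White jar, 60 mm across, 110 mm high. Bystander. Origin: centre of its underside
- carton: Paper carton 50 x 110 x 35 mm. Bystander. Origin: centre of its underside
Mind the look-alikes: they are no part of the job. Leave any pink look-alike of the glass alone.

How it is judged:
On the way, in this order (a step that is already met when the one before it is completed fails the run):
1. the blade lifts the cover off the case, the fingers not touching it (value of joint cover above 0.2 rad and contact force between spatula and cover above 0.2 N and contact force between the fingers and cover below 0.1 N), for 0.1 s.
2. the cover stands open, about upright or farther (value of joint cover above 1.4 rad), for 0.2 s.
3. the spatula lies on the table beside the case, let go (height (world z) of spatula below 0.02 m and contact force between the fingers and spatula below 0.1 N and linear speed of spatula below 0.03 m/s and horizontal distance between spatula and case above 0.09 m), for 0.2 s.
4. the dish is held by the fingers clear above the case, the tablet in its middle (height (world z) of dish above 0.12 m and contact force between the fingers and dish above 1 N and distance between ball_center and dish_mid below 0.02 m), for 0.2 s.
At the end, for the whole second after the job is handed in: Cover beyond 1.4 rad; spatula let go on the table, over 90 mm from the case centre; fingers hold the dish over 120 mm up, free of case and cover, tilt under 0.12 rad, at rest, turned square to the case within 0.25 rad, lip to the glass; tablet within 12 mm of its middle; others within 30 mm (all of step 3 and value of joint cover above 1.4 rad and height (world z) of dish above 0.12 m and contact force between the fingers and dish above 1 N and contact force between dish and case below 0.1 N and contact force between dish and cover below 0.1 N and angle between dish's own z axis and vertical below 0.12 rad and angle between the x axis of dish and the y axis of case, either way round below 0.25 rad and x of glass in the frame of dish above 0.08 m and distance between ball_center and dish_mid below 0.012 m and linear speed of dish below 0.02 m/s and angular speed of dish below 0.15 rad/s and distance of each of glass, mug, strip, pillbottle, vitamins, carton from where it was at the start of the episode below 0.03 m); the arm keeps its last pose, push and grip.
It fails at once if the cover is opened with the fingers (contact force between the fingers and cover above 0.5 N and value of joint cover between 0.05 and 0.5 rad).
It fails at once if the tablet runs out to the dish's rim or falls out (distance between ball_center and dish_mid above 0.025 m).
It fails at once if a bystander is knocked away (distance of any of glass, mug, strip, pillbottle, vitamins, carton from where it was at the start of the episode above 0.03 m).
It also fails if it takes over 72 s, if anything falls off the work surface, if the arm or the gripper's body presses on something with over 40 N, if the wrist force passes 120 N, or if a joint passes its speed limit or range.

## Working session

There is one attempt and no reset: what is moved stays moved. The work goes in short steps, Python scripts to look and compute and a tool call to move; the robot and the scene stay as the last step left them, time stands still between calls to the robot, and variables do not carry over. Pictures are saved under pics/ and viewed, at most 10 in all, crops included, and the job is handed in when it is done.

Besides the shell and the picture viewer there is one more tool, called after ">>>" as name(argument=value, ...), one argument or row to a line, values as JSON. apply_moves: Moves the arm, as the interface text tells. Its arguments: {"type":"object","properties":{"moves":{"type":"array"}},"required":["moves"]}

```bash
mkdir -p pics; ls; cat > h.py <<'E'
import numpy as np, cv2
from bench import ctrl
from scipy.spatial.transform import Rotation as R
def rot(q): return R.from_quat([q[1],q[2],q[3],q[0]])
def T(cam,o=None):
    p=ctrl.camera_params(cam)
    if 'cam_to_world' in p: return np.array(p['K']),np.array(p['cam_to_world'])
    M=np.eye(4); M[:3,:3]=rot(o['eef_rot']).as_matrix(); M[:3,3]=o['eef_pos']
    return np.array(p['K']),M@np.array(p['mount'])
def cloud(cam,d,o=None):
    K,M=T(cam,o); v,u=np.mgrid[:400,:640]
    P=np.stack([(u-K[0,2])/K[0,0]*d,(v-K[1,2])/K[1,1]*d,d],-1)
    W=P@M[:3,:3].T+M[:3,3]; W[d<=0]=np.nan
    return W
E
python3 - <<'E'
from h import *
o=ctrl.get_obs(); print(o['time_s'],o['eef_pos'],o['eef_rot'])
for c in ['top','side']:
    im,d=ctrl.camera(c); W=cloud(c,d); np.save(f'{c}.npy',W)
    cv2.imwrite(f'pics/{c}.png',im[:,:,::-1])
    print(c,T(c)[1].round(3).tolist())
    for t in ['case','spatula','spatula_tip','glass','mug','strip','pillbottle','vitamins','carton','dish']:
        for r in ctrl.outline_of(c,t)[:3]:
            m=r['region']; w=W[m]
            print(t,round(r['score'],2),np.round(r['position']),m.sum(),np.nanmedian(w,0).round(3),np.nanmax(w[:,2]).round(3) if m.sum() else '')
            if t in('case','spatula') : np.save(f'{c}_{t}.npy',m)
E
```

```text
pics
0.0 [ 0.14992582 -0.55448553  0.20806746] [-8.96810566e-04  9.91310739e-01  1.31537867e-01  6.82058987e-05]
top [[-0.003, -0.982, 0.188, 0.347], [-1.0, 0.001, -0.01, 0.001], [0.01, -0.188, -0.982, 1.387], [0.0, 0.0, 0.0, 1.0]]
case 0.68 [332. 189.] 3775 [ 0.617 -0.034  0.091] 0.102
spatula 0.87 [236. 229.] 351 [0.515 0.229 0.013] 0.033
spatula 0.59 [328. 188.] 3819 [ 0.616 -0.034  0.091] 0.102
spatula_tip 0.58 [236. 226.] 305 [0.518 0.229 0.015] 0.033
glass 0.79 [238. 173.] 657 [0.67  0.224 0.073] 0.126
glass 0.7 [195. 162.] 725 [0.7   0.342 0.076] 0.127
glass 0.38 [167. 224.] 388 [0.524 0.402 0.082] 0.091
mug 0.56 [432. 155.] 1090 [ 0.727 -0.314  0.04 ] 0.101
strip 0.65 [406. 243.] 521 [ 0.483 -0.233  0.005] 0.016
pillbottle 0.94 [167. 225.] 349 [0.524 0.402 0.082] 0.091
pillbottle 0.38 [334. 184.] 3747 [ 0.62  -0.034  0.091] 0.102
vitamins 0.6 [469. 246.] 638 [ 0.457 -0.386  0.107] 0.118
vitamins 0.31 [404. 243.] 567 [ 0.484 -0.233  0.005] 0.016
carton 0.74 [237. 222.] 319 [0.52  0.229 0.014] 0.033
carton 0.61 [482. 201.] 798 [ 0.594 -0.444  0.035] 0.044
carton 0.3 [331. 191.] 3570 [ 0.619 -0.034  0.091] 0.102
side [[-0.941, -0.205, 0.268, 0.194], [-0.337, 0.526, -0.781, 1.176], [0.02, -0.825, -0.564, 0.951], [0.0, 0.0, 0.0, 1.0]]
spatula 0.79 [323. 285.] 382 [0.504 0.236 0.013] 0.031
spatula_tip 0.73 [323. 282.] 356 [0.5   0.237 0.015] 0.031
glass 0.87 [242. 276.] 997 [0.684 0.35  0.092] 0.126
glass 0.67 [319. 283.] 355 [0.506 0.236 0.014] 0.031
glass 0.66 [269. 249.] 1061 [0.654 0.238 0.084] 0.125
mug 0.58 [320. 165.] 728 [ 0.712 -0.285  0.064] 0.103
strip 0.5 [374. 201.] 253 [ 0.481 -0.228  0.006] 0.015
strip 0.29 [322. 283.] 409 [0.506 0.236 0.013] 0.031
pillbottle 0.68 [288. 327.] 646 [0.521 0.428 0.06 ] 0.09
vitamins 0.73 [392. 163.] 493 [ 0.456 -0.375  0.069] 0.116
vitamins 0.56 [315. 213.] 2687 [0.61  0.032 0.09 ] 0.099
carton 0.83 [359. 160.] 276 [ 0.589 -0.417  0.035] 0.043
```

```bash
python3 - <<'E'
from h import *
im=cv2.imread('pics/top.png'); cv2.imwrite('pics/topc.png',cv2.resize(im[110:290,140:500],None,fx=2.2,fy=2.2,interpolation=cv2.INTER_CUBIC))
W=np.load('top.npy')
# cover rectangle
m=(abs(W[...,2]-.0905)<.006)&np.load('top_case.npy'); P=W[m][:,:2]
print('cover',m.sum(),cv2.minAreaRect((P*1000).astype(np.float32)),np.median(W[m][:,2]))
# spatula
box=(W[...,0]>.38)&(W[...,0]<.62)&(W[...,1]>.17)&(W[...,1]<.30)
print('bg z',np.nanmedian(W[box][:,2]))
for lo,hi in((.02,.035),(.006,.016)):
    s=box&(W[...,2]>lo)&(W[...,2]<hi); P=W[s]
    print(lo,s.sum(),cv2.minAreaRect((P[:,:2]*1000).astype(np.float32)),P.mean(0))
v,u=np.nonzero(box&(W[...,2]>.006)); print(u.min(),u.max(),v.min(),v.max())
E
```

```text
cover 3500 ((622.9163818359375, -34.23126983642578), (151.0554656982422, 180.17295837402344), 15.795870780944824) 0.09091359957835576
bg z 9.698729686324903e-05
0.02 128 ((488.67767333984375, 233.19956970214844), (14.910625457763672, 65.00677490234375), 82.94900512695312) [0.4884893  0.23305405 0.02546997]
0.006 237 ((503.7176513671875, 237.39320373535156), (123.71312713623047, 231.10484313964844), 89.54380798339844) [0.53670441 0.22867537 0.00989841]
212 258 193 276
```

View pics/topc.png

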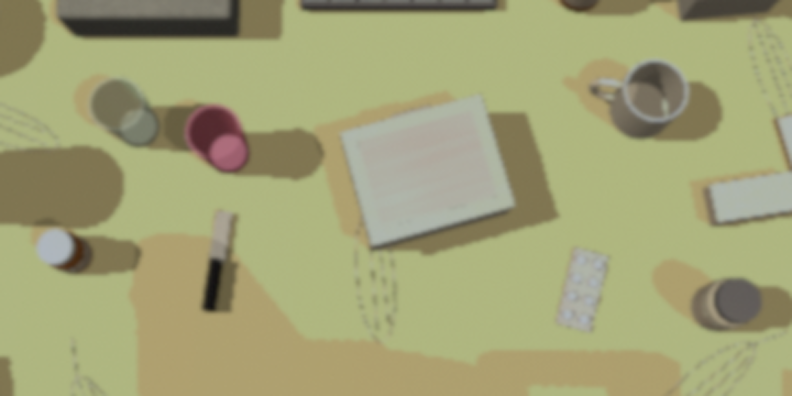

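View pics/side.png

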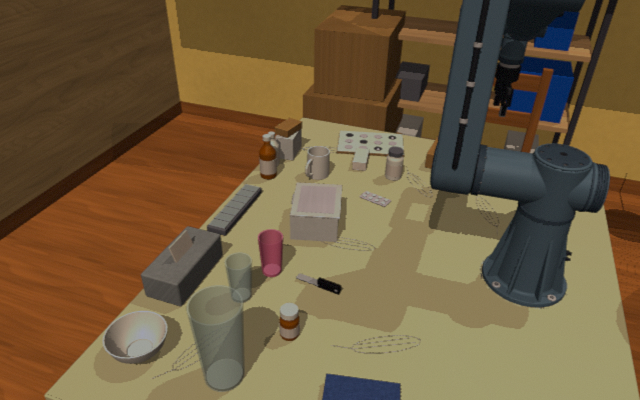

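```bash
cat >> h.py <<'E'
def yaw(o):
    x=rot(o['eef_rot']).as_matrix()[:,0]; return np.degrees(np.arctan2(x[1],x[0]))
def plan(wps,o=None):
    """wps: (x,y,z,yawdeg,nrows); tool pointing down"""
    o=o or ctrl.get_obs(); Rm=rot(o['eef_rot']); p=np.array(o['eef_pos'])
    for x,y,z,yw,n in wps:
        t=np.radians(yw); tgt=R.from_matrix(np.array([[np.cos(t),np.sin(t),0],[np.sin(t),-np.cos(t),0],[0,0,-1]]).astype(float))
        dp=(np.array([x,y,z])-p)/n; dr=(Rm.inv()*tgt).as_rotvec()/n
        for i in range(n):
            print((Rm.inv().apply(dp)*1000).round(1).tolist(),np.degrees(dr).round(2).tolist())
            Rm=Rm*R.from_rotvec(dr); p=p+dp
def st():
    o=ctrl.get_obs(); E=rot(o['eef_rot']).as_matrix()
    print('t',round(o['time_s'],2),'p',np.round(o['eef_pos'],4),'yaw',yaw(o).round(2),'z',E[:,2].round(4),'F',np.round(o['wrist_force'],1),'T',np.round(o['torque'],2),'op',round(o['opening'],3),'g',round(o['grasp_force'],1))
    return o
E
python3 - <<'E'
from h import *
o=st(); plan([(.40,-.1,.2,4,10),(.48,.233,.13,-7,10)])
print(ctrl.camera_params('wrist')['mount'])
E
```

```text
t 1.1 p [ 0.15   -0.5551  0.209 ] yaw 15.12 z [ 0. -0. -1.] F [-0.2 -0.1 -0. ] T [ 0.01 -0.04 -0.04] op 0.999 g 0.0
[36.0, -37.4, 0.9] [0.0, -0.0, 1.11]
[35.3, -38.1, 0.9] [0.0, -0.0, 1.11]
[34.5, -38.8, 0.9] [0.0, -0.0, 1.11]
[33.8, -39.4, 0.9] [0.0, -0.0, 1.11]
[33.0, -40.1, 0.9] [0.0, -0.0, 1.11]
[32.2, -40.7, 0.9] [0.0, -0.0, 1.11]
[31.4, -41.3, 0.9] [0.0, -0.0, 1.11]
[30.6, -41.9, 0.9] [0.0, -0.0, 1.11]
[29.8, -42.5, 0.9] [0.0, -0.0, 1.11]
[29.0, -43.1, 0.9] [0.0, -0.0, 1.11]
[10.3, -32.7, 7.0] [-0.0, 0.0, 1.1]
[9.7, -32.9, 7.0] [-0.0, 0.0, 1.1]
[9.0, -33.0, 7.0] [-0.0, 0.0, 1.1]
[8.4, -33.2, 7.0] [-0.0, 0.0, 1.1]
[7.8, -33.4, 7.0] [-0.0, 0.0, 1.1]
[7.1, -33.5, 7.0] [-0.0, 0.0, 1.1]
[6.5, -33.6, 7.0] [-0.0, 0.0, 1.1]
[5.8, -33.7, 7.0] [-0.0, 0.0, 1.1]
[5.2, -33.9, 7.0] [-0.0, 0.0, 1.1]
[4.5, -33.9, 7.0] [-0.0, 0.0, 1.1]
[[-3.34760116e-04 -9.56970696e-01 -2.90184379e-01  7.36675912e-02]
 [ 9.99999912e-01 -2.47205544e-04 -3.38376671e-04  9.06379819e-04]
 [ 2.52081371e-04 -2.90184467e-01  9.56970695e-01 -1.65254163e-01]
 [ 0.00000000e+00  0.00000000e+00  0.00000000e+00  1.00000000e+00]]
```

>>> apply_moves(
  moves=[
    {"jaw": 1, "offset": [36, -37, 1], "rot": [0, 0, 1.1]},
    {"jaw": 1, "offset": [35, -38, 1], "rot": [0, 0, 1.1]},
    {"jaw": 1, "offset": [35, -39, 1], "rot": [0, 0, 1.1]},
    {"jaw": 1, "offset": [34, -39, 1], "rot": [0, 0, 1.1]},
    {"jaw": 1, "offset": [33, -40, 1], "rot": [0, 0, 1.1]},
  ],
)

```text
time_s: 1.72
eef_pos: [0.2761, -0.3269, 0.2042]
eef_rot: [0.0, 0.997, 0.083, 0.0]
wrist_force: [1.2, -0.2, 0.4]
opening: 0.999
grasp_force: 0.0
```

>>> apply_moves(
  moves=[
    {"jaw": 1, "offset": [32, -41, 1], "rot": [0, 0, 1.1]},
    {"jaw": 1, "offset": [31, -41, 1], "rot": [0, 0, 1.1]},
    {"jaw": 1, "offset": [31, -42, 1], "rot": [0, 0, 1.1]},
    {"jaw": 1, "offset": [30, -42, 1], "rot": [0, 0, 1.1]},
    {"jaw": 1, "offset": [29, -43, 1], "rot": [0, 0, 1.1]},
  ],
)

```text
time_s: 2.35
eef_pos: [0.4011, -0.0998, 0.1994]
eef_rot: [0.0, 0.999, 0.036, 0.001]
wrist_force: [0.3, -0.6, 0.1]
opening: 1.001
grasp_force: 0.0
```

>>> apply_moves(
  moves=[
    {"jaw": 1, "offset": [10, -33, 7], "rot": [0, 0, 1.1]},
    {"jaw": 1, "offset": [10, -33, 7], "rot": [0, 0, 1.1]},
    {"jaw": 1, "offset": [9, -33, 7], "rot": [0, 0, 1.1]},
    {"jaw": 1, "offset": [8, -33, 7], "rot": [0, 0, 1.1]},
    {"jaw": 1, "offset": [8, -33, 7], "rot": [0, 0, 1.1]},
  ],
)

```text
time_s: 2.98
eef_pos: [0.44, 0.0664, 0.164]
eef_rot: [0.0, 1.0, -0.012, 0.0]
wrist_force: [-0.5, -0.3, 1.0]
opening: 1.007
grasp_force: 0.0
```

>>> apply_moves(
  moves=[
    {"jaw": 1, "offset": [7, -33, 7], "rot": [0, 0, 1.1]},
    {"jaw": 1, "offset": [6, -34, 7], "rot": [0, 0, 1.1]},
    {"jaw": 1, "offset": [6, -34, 7], "rot": [0, 0, 1.1]},
    {"jaw": 1, "offset": [5, -34, 7], "rot": [0, 0, 1.1]},
    {"jaw": 1, "offset": [4, -34, 7], "rot": [0, 0, 1.1]},
  ],
)

```text
time_s: 3.6
eef_pos: [0.4786, 0.2335, 0.1289]
eef_rot: [-0.0, 0.998, -0.06, 0.0]
wrist_force: [0.4, -1.1, 0.1]
opening: 1.0
grasp_force: 0.0
```

Tracks well. Refine the spatula pose with the wrist camera.

```bash
python3 - <<'E'
from h import *
o=st(); im,d=ctrl.camera('wrist'); W=cloud('wrist',d,o); cv2.imwrite('pics/w1.png',im[:,:,::-1])
box=(W[...,0]>.38)&(W[...,0]<.64)&(W[...,1]>.18)&(W[...,1]<.29)
for lo,hi in((.02,.035),(.006,.016)):
    s=(box&(W[...,2]>lo)&(W[...,2]<hi)).astype(np.uint8)
    n,l,S,c=cv2.connectedComponentsWithStats(s); k=1+S[1:,4].argmax(); P=W[l==k]
    print(lo,S[k],cv2.minAreaRect((P[:,:2]*1000).astype(np.float32)),P.mean(0))
print(np.nanmedian(W[box][:,2]))
for r in ctrl.outline_of('wrist','spatula')[:2]: 
    m=r['region']; print(r['score'],r['position'],m.sum(),cv2.minAreaRect((W[m][:,:2]*1000).astype(np.float32)))
E
```

```text
t 3.6 p [0.4786 0.2335 0.1289] yaw -6.91 z [ 4.e-04  0.e+00 -1.e+00] F [ 0.4 -1.1  0.1] T [-0.03  0.01 -0.02] op 1.0 g 0.0
0.02 [ 314  141   17   77 1270] ((487.95556640625, 232.428955078125), (13.565325736999512, 65.52045440673828), 82.58477783203125) [0.48952386 0.23243079 0.02602502]
0.006 [ 310   61   25   85 1972] ((548.6752319335938, 225.1162872314453), (19.831584930419922, 66.85250854492188), 82.43966674804688) [0.55142586 0.2248447  0.01129116]
0.001693404924053593
0.94 [323.7, 123.9] 3381 ((516.116455078125, 227.73912048339844), (4.986625671386719, 136.12155151367188), 76.47340393066406)
```

View pics/w1.png

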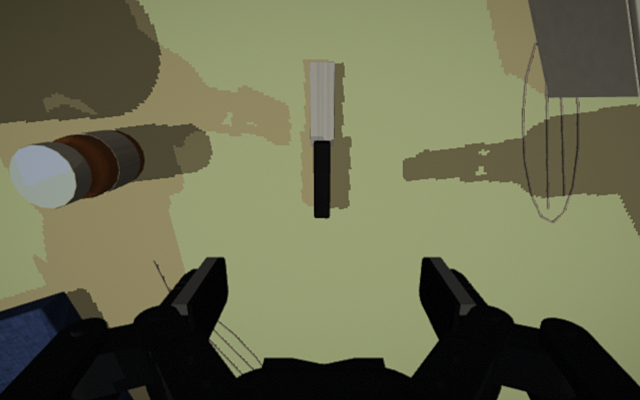

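```bash
python3 - <<'E'
from h import *
o=ctrl.get_obs(); plan([(.493,.232,.03,-7.4,4),(.493,.232,.005,-7.4,1)])
E
```

```text
[3.8, 0.2, 24.6] [-0.01, 0.01, 0.16]
[3.8, 0.2, 24.6] [-0.01, 0.01, 0.16]
[3.8, 0.2, 24.6] [-0.01, 0.01, 0.16]
[3.8, 0.2, 24.6] [-0.01, 0.01, 0.16]
[0.0, -0.0, 25.0] [0.0, 0.0, 0.0]
```

>>> apply_moves(
  moves=[
    {"jaw": 0.6, "offset": [4, 0, 25], "rot": [0, 0, 0.1]},
    {"jaw": 0.6, "offset": [4, 0, 25], "rot": [0, 0, 0.1]},
    {"jaw": 0.6, "offset": [4, 0, 25], "rot": [0, 0, 0.1]},
    {"jaw": 0.6, "offset": [3, 0, 25], "rot": [0, 0, 0.1]},
    {"jaw": 0.6, "offset": [0, 0, 24], "rot": [0, 0, 0]},
  ],
)

```text
time_s: 4.32
eef_pos: [0.4935, 0.2296, 0.0045]
eef_rot: [0.0, 0.998, -0.064, 0.0]
wrist_force: [0.4, -0.2, -0.1]
opening: 0.601
grasp_force: 0.0
```

>>> apply_moves(
  moves=[
    {"jaw": 0, "offset": [0, 0, 0], "rot": [0, 0, 0]},
    {"jaw": 0, "offset": [0, 0, 0], "rot": [0, 0, 0]},
    {"jaw": 0, "offset": [0, 0, 0], "rot": [0, 0, 0]},
    {"jaw": 0, "offset": [0, 0, 0], "rot": [0, 0, 0]},
    {"jaw": 0, "offset": [0, 0, 0], "rot": [0, 0, 0]},
  ],
)

```text
time_s: 4.95
eef_pos: [0.4935, 0.2305, 0.0055]
eef_rot: [-0.0, 0.998, -0.063, 0.0]
wrist_force: [1.3, -0.0, 0.2]
opening: 0.003
grasp_force: 0.0
```

```bash
python3 - <<'E'
from h import *
st()
E
```

```text
t 4.95 p [0.4935 0.2305 0.0055] yaw -7.28 z [ 9.e-04  2.e-04 -1.e+00] F [ 1.3 -0.   0.2] T [ 0.02 -0.    0.02] op 0.003 g 0.0
```

```bash
python3 - <<'E'
from h import *
a,_=ctrl.camera('side'); b,_=ctrl.camera('wrist')
A=cv2.resize(a[220:340,260:400],(560,480),interpolation=cv2.INTER_CUBIC)
cv2.imwrite('pics/s2.png',np.hstack([A,np.zeros((480,10,3),np.uint8),cv2.resize(b[100:400,220:420],(230,345))[:480] if 0 else cv2.copyMakeBorder(cv2.resize(b[60:400,210:430],(226,350)),0,130,0,0,0)])[:,:,::-1])
E
```

```text
(no output)
```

View pics/s2.png

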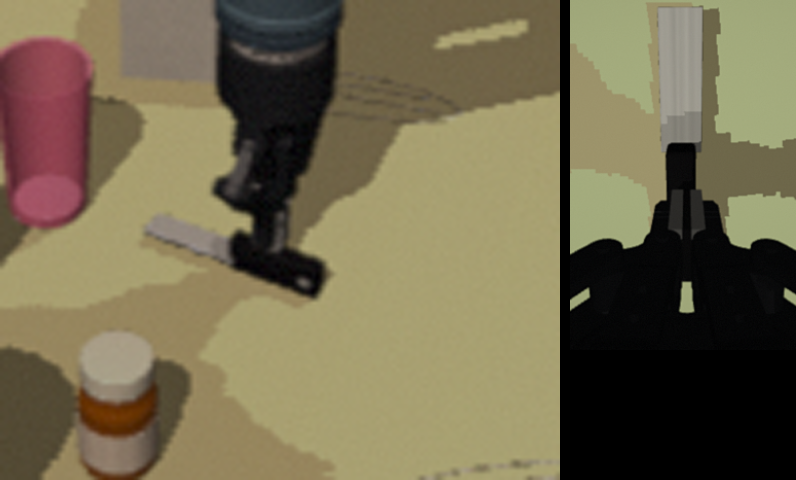

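```bash
python3 - <<'E'
from h import *
o=st()
for c in('side','wrist','top'):
    im,d=ctrl.camera(c); W=cloud(c,d,o)
    g=im.astype(int).sum(-1)
    loc=W-np.array(o['eef_pos']); E=rot(o['eef_rot']).as_matrix(); L=(W-np.array(o['eef_pos']))@E
    dark=(g<150)&(abs(L[...,1])<.03)&(L[...,0]>-.06)&(L[...,0]<.12)&(W[...,2]<.06)
    P=np.c_[L[dark][:,:2],W[dark][:,2]]*1000
    print(c,len(P))
    for lo in range(-50,60,8):
        q=P[(P[:,0]>=lo)&(P[:,0]<lo+8)]
        if len(q)>3: print(lo,len(q),'y',np.percentile(q[:,1],[5,95]).round(1),'z',np.percentile(q[:,2],[3,50,97]).round(1))
E
```

```text
t 5.05 p [0.4933 0.2305 0.0052] yaw -7.28 z [ 4.e-04  1.e-04 -1.e+00] F [-0.   0.3  0.3] T [-0.02  0.02 -0.  ] op 0.001 g 0.0
side 240
-42 21 y [-10.8  -2. ] z [ 6.4 19.5 27.6]
-34 22 y [-10.5  -2.6] z [ 2.1 22.4 30.3]
-26 27 y [-12.   -0.4] z [ 4.1 20.3 29.2]
-18 29 y [-12.7  -0.2] z [ 5.7 24.4 54.9]
-10 43 y [-14.7  -3.6] z [ 4.3 26.7 57.3]
-2 39 y [-15.5  -7.6] z [ 5.3 28.  55.4]
6 23 y [-13.6  -5.1] z [ 7.1 20.5 33.1]
14 26 y [-10.4  -2.6] z [ 3.7 19.6 28.9]
22 10 y [-10.5  -4.6] z [ 5.  20.  29.8]
wrist 3132
-2 27 y [-8.4 -6.4] z [24.2 25.8 26.9]
6 2137 y [-10.7  12.7] z [25.6 46.1 58.9]
14 446 y [-7.7  4.1] z [25.  26.3 27.3]
22 522 y [-7.6  4.3] z [13.9 25.3 27.2]
top 0
```

>>> apply_moves(
  moves=[
    {"jaw": 0, "offset": [0, 0, -8], "rot": [0, 0, 0]},
    {"jaw": 0, "offset": [0, 0, -10], "rot": [0, 0, 0]},
    {"jaw": 0, "offset": [0, 0, -10], "rot": [0, 0, 0]},
    {"jaw": 0, "offset": [0, 0, -10], "rot": [0, 0, 0]},
    {"jaw": 0, "offset": [0, 0, 0], "rot": [0, 0, 0]},
  ],
)

```text
time_s: 5.82
eef_pos: [0.4941, 0.2307, 0.0443]
eef_rot: [-0.0, 0.998, -0.063, 0.001]
wrist_force: [1.2, -0.3, -0.0]
opening: 0.002
grasp_force: 0.0
```

```bash
cat > sp.py <<'E'
from h import *
def look(c='side'):
    o=st(); im,d=ctrl.camera(c); W=cloud(c,d,o); E=rot(o['eef_rot']).as_matrix(); L=(W-np.array(o['eef_pos']))@E
    g=im.astype(int).sum(-1)
    ok=(abs(L[...,1])<.03)&(L[...,0]>-.06)&(L[...,0]<.12)&(L[...,2]>-.06)&(W[...,2]>.003)
    P=L[ok]*1000
    for lo in range(-48,112,8):
        q=P[(P[:,0]>=lo)&(P[:,0]<lo+8)]
        if len(q)>3: print(lo,len(q),'y',np.percentile(q[:,1],[5,50,95]).round(1),'z',np.percentile(q[:,2],[3,50,97]).round(1))
    return im
E
python3 - <<'E'
from sp import *
im=look(); cv2.imwrite('pics/s3.png',cv2.resize(im[220:340,260:400],(560,480),interpolation=cv2.INTER_CUBIC)[:,:,::-1])
E
```

```text
t 5.83 p [0.4941 0.2307 0.0443] yaw -7.28 z [ 2.3e-03  5.0e-04 -1.0e+00] F [ 1.2 -0.3 -0. ] T [-0.05  0.03 -0.  ] op 0.002 g 0.0
-48 14 y [-13.4  -4.8  18.3] z [17.1 39.4 41. ]
-40 42 y [-13.7  -7.4   6.1] z [16.2 28.  41. ]
-32 29 y [-11.4  -8.4   2.2] z [15.7 23.1 40.7]
-24 32 y [-14.6  -8.5   0.1] z [15.  24.7 41.2]
-16 64 y [-15.9  -5.9   3.6] z [-56.4  16.2  41. ]
-8 63 y [-17.7 -10.3  -1.4] z [-54.3  16.6  40.7]
0 48 y [-14.8  -9.9   1.3] z [-49.8  17.6  39.5]
8 35 y [-12.9  -8.9   0.5] z [-45.8  20.7  41.1]
16 30 y [-17.1  -8.7   1.3] z [14.7 25.3 40.3]
24 17 y [-14.7  -9.4   8.7] z [19.  33.9 40.9]
32 22 y [-15.   -3.   22.9] z [29.5 32.4 40.8]
40 22 y [-15.8  -3.   22.6] z [31.5 33.4 40.7]
48 23 y [-20.3  -4.7  13.2] z [28.1 34.7 41.1]
56 21 y [-10.4   0.5  24.4] z [30.  33.7 40.6]
64 27 y [-17.7  -4.1  26.2] z [29.6 33.1 40.9]
72 22 y [-18.5  -5.7  19.6] z [30.9 33.4 41.3]
80 21 y [-14.5  -8.1   6.6] z [29.3 34.7 40.9]
88 9 y [-25.6  -1.2  13.2] z [35.  41.  41.5]
96 8 y [-15.5  -3.   16. ] z [39.5 41.  41.3]
104 10 y [-28.   -9.7  19.6] z [39.4 40.9 41.4]
```

View pics/s3.png

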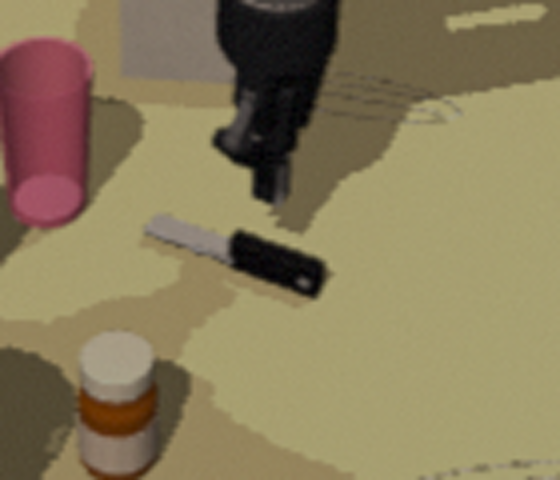

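```bash
python3 - <<'E'
from sp import *
o=ctrl.get_obs(); im,d=ctrl.camera('side'); W=cloud('side',d); E=rot(o['eef_rot']).as_matrix(); L=(W-np.array(o['eef_pos']))@E*1000
ok=(abs(L[...,1])<30)&(abs(L[...,0])<30)&(L[...,2]>-90)&(W[...,2]>.004)
h,e=np.histogram(L[ok][:,2],np.arange(-90,45,5)); print(list(zip(e,h)))
f=ok&(L[...,2]<10)
print('tip pts',L[f][np.argsort(-L[f][:,2])[:12]].round(1).tolist())
K,M=T('side'); p=np.linalg.inv(M)@np.r_[o['eef_pos'],1]; q=K@p[:3]; print('TCP px',q[:2]/q[2], 'in crop',((q[:2]/q[2])-[260,220])*4)
p=np.linalg.inv(M)@np.array([.4883,.2325,.026,1]); q=K@p[:3]; print('handle top px in crop',((q[:2]/q[2])-[260,220])*4)
E
```

```text
[(np.int64(-90), np.int64(13)), (np.int64(-85), np.int64(2)), (np.int64(-80), np.int64(17)), (np.int64(-75), np.int64(21)), (np.int64(-70), np.int64(8)), (np.int64(-65), np.int64(5)), (np.int64(-60), np.int64(7)), (np.int64(-55), np.int64(13)), (np.int64(-50), np.int64(13)), (np.int64(-45), np.int64(13)), (np.int64(-40), np.int64(15)), (np.int64(-35), np.int64(14)), (np.int64(-30), np.int64(4)), (np.int64(-25), np.int64(4)), (np.int64(-20), np.int64(0)), (np.int64(-15), np.int64(0)), (np.int64(-10), np.int64(0)), (np.int64(-5), np.int64(0)), (np.int64(0), np.int64(0)), (np.int64(5), np.int64(0)), (np.int64(10), np.int64(18)), (np.int64(15), np.int64(65)), (np.int64(20), np.int64(29)), (np.int64(25), np.int64(33)), (np.int64(30), np.int64(27)), (np.int64(35), np.int64(34))]
tip pts [[5.5, -4.6, -21.8], [-3.8, -6.1, -23.5], [-8.8, -4.5, -24.3], [1.8, -6.5, -24.8], [-9.7, -0.5, -25.0], [-6.0, -4.9, -26.9], [-7.8, -8.4, -27.0], [10.6, -6.5, -28.0], [-10.9, 2.5, -30.0], [3.2, -9.7, -30.2], [-5.3, -9.6, -30.3], [-9.9, -7.2, -30.4]]
TCP px [327.4520072  275.85605943] in crop [269.80802882 223.42423774]
handle top px in crop [275.68008093 247.18955188]
```

```bash
python3 - <<'E'
from sp import *
print(ctrl.pinch_z)
o=ctrl.get_obs(); im,d=ctrl.camera('wrist'); W=cloud('wrist',d,o); E=rot(o['eef_rot']).as_matrix(); L=(W-np.array(o['eef_pos']))@E*1000
f=(abs(L[...,1])<30)&(abs(L[...,0])<30)&(L[...,2]<12)
h,e=np.histogram(L[f][:,2],np.arange(-90,15,5)); print(h,e)
print(L[f][np.argsort(-L[f][:,2])[:300:30]].round(1).tolist())
E
```

```text
0.0187
[1097 1555 3500 1858 1262  555  468  391  405  341  350  280  109    0
    0    0    0    0    0    0] [-90 -85 -80 -75 -70 -65 -60 -55 -50 -45 -40 -35 -30 -25 -20 -15 -10  -5
   0   5  10]
[[10.6, -2.8, -26.1], [11.4, 0.8, -27.9], [7.0, -6.4, -29.0], [10.8, -4.5, -29.7], [11.0, -0.5, -30.2], [11.3, -5.4, -30.8], [11.0, -4.0, -31.3], [6.9, -9.4, -31.9], [11.0, -2.7, -32.4], [6.9, -9.4, -32.8]]
```

>>> apply_moves(
  moves=[
    {"jaw": 0.6, "offset": [-1, -1, 0], "rot": [0, 0, 0]},
    {"jaw": 0.6, "offset": [0, 0, 0], "rot": [0, 0, 0]},
    {"jaw": 0.6, "offset": [0, 0, 15], "rot": [0, 0, 0]},
    {"jaw": 0.6, "offset": [0, 0, 15], "rot": [0, 0, 0]},
    {"jaw": 0.6, "offset": [0, 0, 14], "rot": [0, 0, 0]},
  ],
)

```text
time_s: 6.6
eef_pos: [0.4915, 0.2313, -0.0028]
eef_rot: [0.0, 0.998, -0.064, -0.001]
wrist_force: [-0.4, -0.2, 0.2]
opening: 0.598
grasp_force: 0.0
```

>>> apply_moves(
  moves=[
    {"jaw": 0.6, "offset": [0, 0, 8], "rot": [0, 0, 0]},
    {"jaw": 0.6, "offset": [0, 0, 8], "rot": [0, 0, 0]},
    {"jaw": 0.3, "offset": [0, 0, 0], "rot": [0, 0, 0]},
    {"jaw": 0.3, "offset": [0, 0, 0], "rot": [0, 0, 0]},
    {"jaw": 0.3, "offset": [0, 0, 0], "rot": [0, 0, 0]},
  ],
)

```text
time_s: 7.22
eef_pos: [0.4928, 0.2317, -0.0165]
eef_rot: [-0.0, 0.998, -0.064, 0.0]
wrist_force: [-0.4, -0.3, 0.1]
opening: 0.301
grasp_force: 0.0
```

>>> apply_moves(
  moves=[
    {"jaw": 0, "offset": [0, 0, 0], "rot": [0, 0, 0]},
    {"jaw": 0, "offset": [0, 0, 0], "rot": [0, 0, 0]},
    {"jaw": 0, "offset": [0, 0, 0], "rot": [0, 0, 0]},
    {"jaw": 0, "offset": [0, 0, 0], "rot": [0, 0, 0]},
    {"jaw": 0, "offset": [0, 0, 0], "rot": [0, 0, 0]},
  ],
)

```text
time_s: 7.85
eef_pos: [0.4929, 0.2317, -0.0164]
eef_rot: [-0.0, 0.998, -0.064, 0.001]
wrist_force: [-1.4, 0.5, 5.7]
opening: 0.15
grasp_force: 59.3
```

```bash
python3 - <<'E'
from h import *
o=st(); plan([(.4929,.2317,.10,-7.3,4),(.433,-.088,.14,15.8,11)])
E
```

```text
t 7.85 p [ 0.4929  0.2317 -0.0164] yaw -7.28 z [ 1.2e-03  3.0e-04 -1.0e+00] F [-1.4  0.5  5.7] T [-0.04  0.09 -0.04] op 0.15 g 59.3
[0.0, -0.0, -29.1] [-0.01, -0.02, 0.0]
[0.0, -0.0, -29.1] [-0.01, -0.02, 0.0]
[0.0, -0.0, -29.1] [-0.01, -0.02, 0.0]
[0.0, -0.0, -29.1] [-0.01, -0.02, 0.0]
[-1.7, 29.5, -3.6] [0.0, 0.0, -2.1]
[-2.8, 29.4, -3.6] [0.0, 0.0, -2.1]
[-3.9, 29.3, -3.6] [0.0, 0.0, -2.1]
[-4.9, 29.2, -3.6] [0.0, 0.0, -2.1]
[-6.0, 29.0, -3.6] [0.0, 0.0, -2.1]
[-7.1, 28.7, -3.6] [0.0, 0.0, -2.1]
[-8.1, 28.4, -3.6] [0.0, 0.0, -2.1]
[-9.1, 28.1, -3.6] [0.0, 0.0, -2.1]
[-10.2, 27.8, -3.6] [0.0, 0.0, -2.1]
[-11.2, 27.4, -3.6] [0.0, 0.0, -2.1]
[-12.2, 26.9, -3.6] [0.0, 0.0, -2.1]
```

>>> apply_moves(
  moves=[
    {"jaw": 0, "offset": [0, 0, -20], "rot": [0, 0, 0]},
    {"jaw": 0, "offset": [0, 0, -30], "rot": [0, 0, 0]},
    {"jaw": 0, "offset": [0, 0, -35], "rot": [0, 0, 0]},
    {"jaw": 0, "offset": [0, 0, -31], "rot": [0, 0, 0]},
    {"jaw": 0, "offset": [-2, 29, -4], "rot": [0, 0, -2.1]},
  ],
)

```text
time_s: 8.48
eef_pos: [0.4885, 0.2041, 0.1056]
eef_rot: [-0.001, 0.999, -0.044, 0.002]
wrist_force: [0.7, 0.1, -1.5]
opening: 0.149
grasp_force: 58.7
```

>>> apply_moves(
  moves=[
    {"jaw": 0, "offset": [-3, 29, -4], "rot": [0, 0, -2.1]},
    {"jaw": 0, "offset": [-4, 29, -4], "rot": [0, 0, -2.1]},
    {"jaw": 0, "offset": [-5, 29, -4], "rot": [0, 0, -2.1]},
    {"jaw": 0, "offset": [-6, 29, -4], "rot": [0, 0, -2.1]},
    {"jaw": 0, "offset": [-7, 29, -4], "rot": [0, 0, -2.1]},
  ],
)

```text
time_s: 9.1
eef_pos: [0.4584, 0.0575, 0.1227]
eef_rot: [-0.0, 0.999, 0.047, -0.0]
wrist_force: [-0.1, 0.1, 0.2]
opening: 0.145
grasp_force: 58.6
```

>>> apply_moves(
  moves=[
    {"jaw": 0, "offset": [-8, 28, -4], "rot": [0, 0, -2.1]},
    {"jaw": 0, "offset": [-9, 28, -4], "rot": [0, 0, -2.1]},
    {"jaw": 0, "offset": [-10, 28, -3], "rot": [0, 0, -2.1]},
    {"jaw": 0, "offset": [-11, 28, -3], "rot": [0, 0, -2.1]},
    {"jaw": 0, "offset": [-12, 27, -3], "rot": [0, 0, -2.1]},
  ],
)

```text
time_s: 9.72
eef_pos: [0.4322, -0.088, 0.1397]
eef_rot: [-0.0, 0.99, 0.138, -0.0]
wrist_force: [0.5, -0.2, -0.9]
opening: 0.146
grasp_force: 58.6
```

```bash
python3 - <<'E'
from sp import *
o=st(); im,d=ctrl.camera('wrist'); W=cloud('wrist',d,o); cv2.imwrite('pics/w4.png',im[:,:,::-1])
np.save('w4.npy',W)
E=rot(o['eef_rot']).as_matrix(); L=(W-np.array(o['eef_pos']))@E*1000
b=(abs(L[...,1])<14)&(L[...,0]>35)&(L[...,0]<110)&(L[...,2]>-40)&(L[...,2]<-10)
P=L[b]; print('blade',len(P),cv2.minAreaRect(P[:,:2].astype(np.float32)),'xmax',np.percentile(P[:,0],99.5))
A=np.c_[P[:,0],P[:,1],np.ones(len(P))]; print('plane z=ax+by+c',np.linalg.lstsq(A,P[:,2],rcond=None)[0],'z med',np.median(P[:,2]))
m=(abs(W[...,2]-.0905)<.005)&(W[...,0]>.5)&(W[...,0]<.75)&(abs(W[...,1]+.034)<.14)&~b
n,l,S,c=cv2.connectedComponentsWithStats(m.astype(np.uint8)); k=1+S[1:,4].argmax()
print(S[k]); Q=W[l==k]; print(cv2.minAreaRect((Q[:,:2]*1000).astype(np.float32)),np.median(Q[:,2]))
# front edge fit: per v-direction in case frame, using yaw
for yw in (15.8,):
    t=np.radians(yw); ex=np.array([np.cos(t),np.sin(t)]); ey=np.array([-ex[1],ex[0]]); c=np.array([.6258,-.0334])
    X=(Q[:,:2]-c)@ex*1000; Y=(Q[:,:2]-c)@ey*1000
    print('Y range',np.percentile(Y,[.3,99.7]),'X',np.percentile(X,[.3,99.7]))
    f=[(y,X[(Y>=y)&(Y<y+10)].min()) for y in range(-85,80,10) if ((Y>=y)&(Y<y+10)).sum()>20]; print(np.round(f,1).tolist())
E
```

```text
t 9.72 p [ 0.4322 -0.088   0.1397] yaw 15.88 z [-6.e-04  2.e-04 -1.e+00] F [ 0.5 -0.2 -0.9] T [-0.03  0.02  0.02] op 0.146 g 58.6
blade 6531 ((62.013771057128906, 0.7963829040527344), (20.079463958740234, 54.03195571899414), 89.94654846191406) xmax 88.82875823826855
plane z=ax+by+c [-7.15352012e-05  2.44935103e-03 -2.75832285e+01] z med -27.59088770720083
[ 168    0  311   15 4541]
((553.1671752929688, -54.53764343261719), (7.314401626586914, 179.7560577392578), 15.780579566955566) 0.0906344483244842
Y range [-89.25121648  88.43286184] X [-79.17299021 -72.18777156]
[[-85.0, -79.3], [-75.0, -79.2], [-65.0, -79.3], [-55.0, -79.3], [-45.0, -79.3], [-35.0, -79.2], [-25.0, -79.2], [-15.0, -79.1], [-5.0, -79.3], [5.0, -79.3], [15.0, -79.0], [25.0, -79.0], [35.0, -79.3], [45.0, -79.0], [55.0, -79.0], [65.0, -79.0], [75.0, -79.1]]
```

View pics/w4.png

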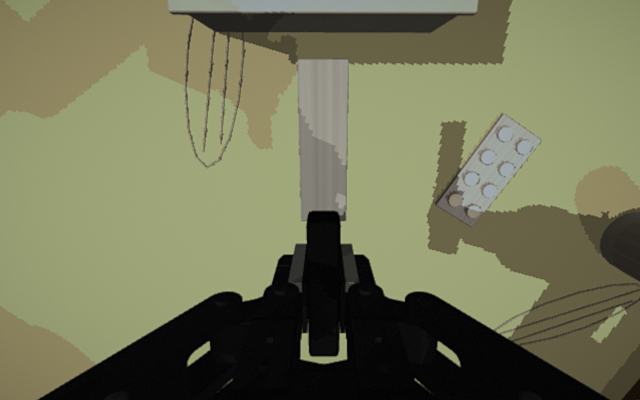

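>>> apply_moves(
  moves=[
    {"jaw": 0, "offset": [0, 0, 25], "rot": [0, 0, 0]},
    {"jaw": 0, "offset": [0, 0, 30], "rot": [0, 0, 0]},
    {"jaw": 0, "offset": [0, 0, 25], "rot": [0, 0, 0]},
    {"jaw": 0, "offset": [0, 0, 9.5], "rot": [0, 0, 0]},
    {"jaw": 0, "offset": [0, 0, 0], "rot": [0, 0, 0]},
  ],
)

```text
time_s: 10.4
eef_pos: [0.4324, -0.0869, 0.0501]
eef_rot: [-0.0, 0.99, 0.138, -0.001]
wrist_force: [-0.1, 0.7, -0.1]
opening: 0.151
grasp_force: 58.7
```

```bash
python3 - <<'E'
from sp import *
o=st(); im,d=ctrl.camera('wrist'); W=cloud('wrist',d,o)
E=rot(o['eef_rot']).as_matrix(); L=(W-np.array(o['eef_pos']))@E*1000
b=(abs(L[...,1])<14)&(L[...,0]>35)&(L[...,0]<93)&(L[...,2]>-40)&(L[...,2]<-15); print('blade world z',np.median(W[b][:,2]),np.percentile(L[b][:,0],99.5))
m=(abs(L[...,1])<90)&(L[...,0]>95)&(W[...,2]>.03)&(W[...,2]<.1)
h,e=np.histogram(W[m][:,2]*1000,np.arange(30,100,3)); print(h,e)
c=m&(W[...,2]>.085); print('edge x tool',np.percentile(L[c][:,0],[1,5]),np.median(W[c][:,2]))
f=m&(W[...,2]<.083); print('front wall x tool',np.percentile(L[f][:,0],[5,50,95]))
im,d=ctrl.camera('side')
cv2.imwrite('pics/s5.png',cv2.resize(im[160:290,260:420],(640,520),interpolation=cv2.INTER_CUBIC)[:,:,::-1])
E
```

```text
t 10.4 p [ 0.4324 -0.0869  0.0501] yaw 15.81 z [-1.4e-03  7.0e-04 -1.0e+00] F [-0.1  0.7 -0.1] T [-0.03 -0.02 -0.01] op 0.151 g 58.7
blade world z 0.07760822774002021 88.86305325914975
[0 0 0 0 0 0 0 0 0 0 0 0 0 0 0 0 0 0 0 0 0 0 0] [30 33 36 39 42 45 48 51 54 57 60 63 66 69 72 75 78 81 84 87 90 93 96 99]Traceback (most recent call last):
  File "<stdin>", line 7, in <module>
    return _quantile_unchecked(
        a, q, axis, out, overwrite_input, method, keepdims, weights)
    return _ureduce(a,
                    func=_quantile_ureduce_func,
    ...<5 lines>...
                    overwrite_input=overwrite_input,
                    method=method)
    r = func(a, **kwargs)
    result = _quantile(arr,
                       quantiles=q,
    ...<2 lines>...
                       out=out,
                       weights=wgt)
    slices_having_nans = np.isnan(arr[-1, ...])
                                  ~~~^^^^^^^^^
IndexError: index -1 is out of bounds for axis 0 with size 0
```

>>> apply_moves(
  moves=[
    {"jaw": 0, "offset": [12, 0, 0], "rot": [0, 0, 0]},
    {"jaw": 0, "offset": [16, 0, 0], "rot": [0, 0, 0]},
    {"jaw": 0, "offset": [16, 0, 0], "rot": [0, 0, 0]},
    {"jaw": 0, "offset": [16, 0, 0], "rot": [0, 0, 0]},
    {"jaw": 0, "offset": [7, 0, 0], "rot": [0, 0, 0]},
  ],
)

```text
time_s: 11.08
eef_pos: [0.4986, -0.0686, 0.0505]
eef_rot: [0.0, 0.99, 0.138, 0.0]
wrist_force: [-0.1, -0.1, -1.1]
opening: 0.15
grasp_force: 58.7
```

```bash
cat > pry.py <<'E'
from h import *
t=np.radians(15.8); ex=np.array([np.cos(t),np.sin(t)]); ey=np.array([-ex[1],ex[0]]); c=np.array([.624,-.034])
def tip():
    o=st(); E=rot(o['eef_rot']).as_matrix(); w=np.array(o['eef_pos'])+E@np.array([.089,.0006,-.0261])
    X,Y=(w[:2]-c)@ex*1000,(w[:2]-c)@ey*1000
    print('tip case',round(X,1),round(Y,1),'z',round(w[2]*1000,1)); return X,w[2]*1000
def cover(cam='side'):
    im,d=ctrl.camera(cam); W=cloud(cam,d,ctrl.get_obs()); X=(W[...,:2]-c)@ex*1000; Y=(W[...,:2]-c)@ey*1000; Z=W[...,2]*1000
    m=(abs(Y)<88)&(X>-90)&(X<140)&(Z>78)&(im.min(-1)>70)
    return X[m],Y[m],Z[m],im
E
python3 - <<'E'
from pry import *
tip(); X,Y,Z,im=cover()
a=(abs(Y)>30); 
for lo in range(-90,90,20):
    q=a&(X>=lo)&(X<lo+20); print(lo,q.sum(),np.percentile(Z[q],[10,50,90]).round(1) if q.sum() else '')
# arc increments
r=112
for z0,T in ((76,np.arange(0,1.86,.08)),):
    P=[(70-r*np.cos(a)-0, 84.5+r*np.sin(a)) for a in T]
    print(np.diff(P,axis=0).round(1).tolist())
E
```

```text
t 11.07 p [ 0.4986 -0.0686  0.0505] yaw 15.86 z [ 2.e-04 -1.e-04 -1.e+00] F [-0.1 -0.1 -1.1] T [-0.    0.03  0.  ] op 0.15 g 58.7
tip case -41.1 0.4 z 76.6
-90 49 [89.8 91.1 94.3]
-70 141 [89.1 91.9 94.1]
-50 138 [89.7 92.1 94.7]
-30 137 [90.1 92.1 94.9]
-10 140 [90.2 92.2 95.5]
10 144 [89.7 92.4 94.6]
30 143 [89.  92.1 94.5]
50 129 [89.1 91.5 94.6]
70 0 
[[0.4, 9.0], [1.1, 8.9], [1.8, 8.8], [2.5, 8.6], [3.2, 8.4], [3.8, 8.1], [4.5, 7.8], [5.1, 7.4], [5.6, 7.0], [6.2, 6.5], [6.7, 6.0], [7.1, 5.4], [7.5, 4.8], [7.9, 4.2], [8.2, 3.6], [8.5, 2.9], [8.7, 2.2], [8.8, 1.5], [8.9, 0.8], [9.0, 0.1], [8.9, -0.6], [8.9, -1.3], [8.7, -2.0]]
```

>>> apply_moves(
  moves=[
    {"jaw": 0, "offset": [0, 0, -7], "rot": [0, 0, 0]},
    {"jaw": 0, "offset": [0.4, 0, -9], "rot": [0, 0, 0]},
    {"jaw": 0, "offset": [1.1, 0, -9], "rot": [0, 0, 0]},
    {"jaw": 0, "offset": [1.8, 0, -8.8], "rot": [0, 0, 0]},
    {"jaw": 0, "offset": [2.5, 0, -8.6], "rot": [0, 0, 0]},
  ],
)

```text
time_s: 11.75
eef_pos: [0.5026, -0.0674, 0.0935]
eef_rot: [0.0, 0.991, 0.137, -0.0]
wrist_force: [-2.0, 0.8, -2.2]
opening: 0.148
grasp_force: 58.5
```

```bash
cat >> pry.py <<'E'
def ang():
    X,Y,Z,im=cover(); a=(abs(Y)>25)&(Z>88); x=70-X[a]; z=Z[a]-84.5; r=np.hypot(x,z); k=r>60
    th=np.arctan2(z[k],x[k])-np.arcsin(6/r[k]); print('cover angle',np.percentile(th,[10,50,90]).round(3),k.sum(),'rmax',np.percentile(r,98)); return im
E
python3 - <<'E'
from pry import *
tip(); ang()
E
```

```text
t 11.75 p [ 0.5026 -0.0674  0.0935] yaw 15.81 z [-5.e-04 -1.e-04 -1.e+00] F [-2.   0.8 -2.2] T [-0.04  0.44  0.09] op 0.148 g 58.5
tip case -36.9 0.3 z 119.6
cover angle [0.314 0.336 0.364] 632 rmax 145.88595500399498
```

>>> apply_moves(
  moves=[
    {"jaw": 0, "offset": [3, 0, -8.5], "rot": [0, 0, 0]},
    {"jaw": 0, "offset": [3.8, 0, -8], "rot": [0, 0, 0]},
    {"jaw": 0, "offset": [4.5, 0, -7.8], "rot": [0, 0, 0]},
    {"jaw": 0, "offset": [5, 0, -7.4], "rot": [0, 0, 0]},
    {"jaw": 0, "offset": [5.6, 0, -7], "rot": [0, 0, 0]},
  ],
)

```text
time_s: 12.42
eef_pos: [0.5243, -0.0614, 0.1321]
eef_rot: [0.0, 0.99, 0.138, 0.0]
wrist_force: [0.0, -0.7, -3.8]
opening: 0.148
grasp_force: 58.5
```

```bash
python3 - <<'E'
from pry import *
tip(); ang()
E
```

```text
t 12.43 p [ 0.5243 -0.0614  0.1321] yaw 15.81 z [ 0.e+00 -1.e-04 -1.e+00] F [ 0.  -0.7 -3.8] T [-0.16  0.25 -0.04] op 0.148 g 58.5
tip case -14.3 0.2 z 158.2
cover angle [0.716 0.734 0.752] 489 rmax 147.885508308819
```

>>> apply_moves(
  moves=[
    {"jaw": 0, "offset": [6.2, 0, -6.5], "rot": [0, 0, 0]},
    {"jaw": 0, "offset": [6.7, 0, -6], "rot": [0, 0, 0]},
    {"jaw": 0, "offset": [7.1, 0, -5.4], "rot": [0, 0, 0]},
    {"jaw": 0, "offset": [7.5, 0, -4.8], "rot": [0, 0, 0]},
    {"jaw": 0, "offset": [7.9, 0, -4.2], "rot": [0, 0, 0]},
  ],
)

```text
time_s: 13.1
eef_pos: [0.5585, -0.0516, 0.1588]
eef_rot: [-0.0, 0.99, 0.138, -0.0]
wrist_force: [-0.8, -0.3, -2.4]
opening: 0.147
grasp_force: 58.6
```

>>> apply_moves(
  moves=[
    {"jaw": 0, "offset": [8.2, 0, -3.6], "rot": [0, 0, 0]},
    {"jaw": 0, "offset": [8.5, 0, -2.9], "rot": [0, 0, 0]},
    {"jaw": 0, "offset": [8.7, 0, -2.2], "rot": [0, 0, 0]},
    {"jaw": 0, "offset": [8.8, 0, -1.5], "rot": [0, 0, 0]},
    {"jaw": 0, "offset": [8.9, 0, -0.8], "rot": [0, 0, 0]},
  ],
)

```text
time_s: 13.72
eef_pos: [0.6001, -0.0398, 0.1695]
eef_rot: [-0.0, 0.99, 0.138, 0.0]
wrist_force: [-1.7, -0.3, -1.6]
opening: 0.15
grasp_force: 58.7
```

```bash
python3 - <<'E'
from pry import *
tip(); ang()
E
```

```text
t 13.72 p [ 0.6001 -0.0398  0.1695] yaw 15.82 z [ 0.e+00  1.e-04 -1.e+00] F [-1.7 -0.3 -1.6] T [-0.09  0.3   0.03] op 0.15 g 58.7
tip case 64.4 0.3 z 195.6
cover angle [1.144 1.44  1.514] 128 rmax 497.0666840545267
```

>>> apply_moves(
  moves=[
    {"jaw": 0, "offset": [8.9, 0, 0], "rot": [0, 0, 0]},
    {"jaw": 0, "offset": [8.9, 0, 0.6], "rot": [0, 0, 0]},
    {"jaw": 0, "offset": [8.9, 0, 1.3], "rot": [0, 0, 0]},
    {"jaw": 0, "offset": [4, 0, 1], "rot": [0, 0, 0]},
    {"jaw": 0, "offset": [0, 0, 0], "rot": [0, 0, 0]},
  ],
)

```text
time_s: 14.4
eef_pos: [0.6295, -0.0315, 0.1665]
eef_rot: [-0.0, 0.99, 0.138, 0.0]
wrist_force: [-0.1, -0.2, -0.9]
opening: 0.145
grasp_force: 58.9
```

>>> apply_moves(
  moves=[
    {"jaw": 0, "offset": [-15, 0, 0], "rot": [0, 0, 0]},
    {"jaw": 0, "offset": [-30, 0, 0], "rot": [0, 0, 0]},
    {"jaw": 0, "offset": [-40, 0, 0], "rot": [0, 0, 0]},
    {"jaw": 0, "offset": [-40, 0, 0], "rot": [0, 0, 0]},
    {"jaw": 0, "offset": [-40, 0, 0], "rot": [0, 0, 0]},
  ],
)

```text
time_s: 15.02
eef_pos: [0.4692, -0.0769, 0.1668]
eef_rot: [0.0, 0.99, 0.138, 0.0]
wrist_force: [0.3, -0.3, -0.0]
opening: 0.149
grasp_force: 58.9
```

```bash
python3 - <<'E'
from pry import *
tip()
im,d=ctrl.camera('side'); cv2.imwrite('pics/s6.png',cv2.resize(im[130:330,220:440],(660,600),interpolation=cv2.INTER_CUBIC)[:,:,::-1])
for cam in('side','top'):
    if cam=='top': im,d=ctrl.camera('top')
    W=cloud(cam,d); X=(W[...,:2]-c)@ex*1000; Y=(W[...,:2]-c)@ey*1000; Z=W[...,2]*1000
    m=(abs(Y)<85)&(X>40)&(X<160)&(Z>110)&(Z<240)
    print(cam,m.sum()); 
    if m.sum()>30: print(np.polyfit(Z[m],X[m],1),np.percentile(Z[m],[5,95]),np.percentile(X[m],[5,95]))
o=ctrl.get_obs(); plan([(.4929,.2317,.10,-7.3,11),(.4929,.2317,-.010,-7.3,5)])
E
```

```text
t 15.03 p [ 0.4692 -0.0769  0.1668] yaw 15.82 z [ 1.e-03 -4.e-04 -1.e+00] F [ 0.3 -0.3 -0. ] T [-0.03  0.04 -0.02] op 0.149 g 58.9
tip case -71.6 0.3 z 193.0
side 609
[ 0.26037472 46.10317069] [117.53280531 226.72549599] [ 76.74138517 106.34183281]
top 1707
[ 0.25892076 47.55766241] [117.49998226 225.62150027] [ 78.19923005 107.26328795]
[9.9, -26.4, 6.0] [-0.0, 0.01, 2.09]
[8.9, -26.7, 6.0] [-0.0, 0.01, 2.09]
[7.9, -27.0, 6.0] [-0.0, 0.01, 2.09]
[6.9, -27.3, 6.0] [-0.0, 0.01, 2.09]
[5.9, -27.5, 6.0] [-0.0, 0.01, 2.09]
[4.9, -27.7, 6.0] [-0.0, 0.01, 2.09]
[3.9, -27.9, 6.0] [-0.0, 0.01, 2.09]
[2.9, -28.0, 6.0] [-0.0, 0.01, 2.09]
[1.8, -28.1, 6.0] [-0.0, 0.01, 2.09]
[0.8, -28.1, 6.0] [-0.0, 0.01, 2.09]
[-0.2, -28.1, 6.0] [-0.0, 0.01, 2.09]
[-0.0, 0.0, 22.0] [0.0, 0.0, -0.0]
[-0.0, 0.0, 22.0] [0.0, 0.0, -0.0]
[-0.0, 0.0, 22.0] [0.0, 0.0, -0.0]
[-0.0, 0.0, 22.0] [0.0, 0.0, -0.0]
[-0.0, 0.0, 22.0] [0.0, 0.0, -0.0]
```

View pics/s6.png

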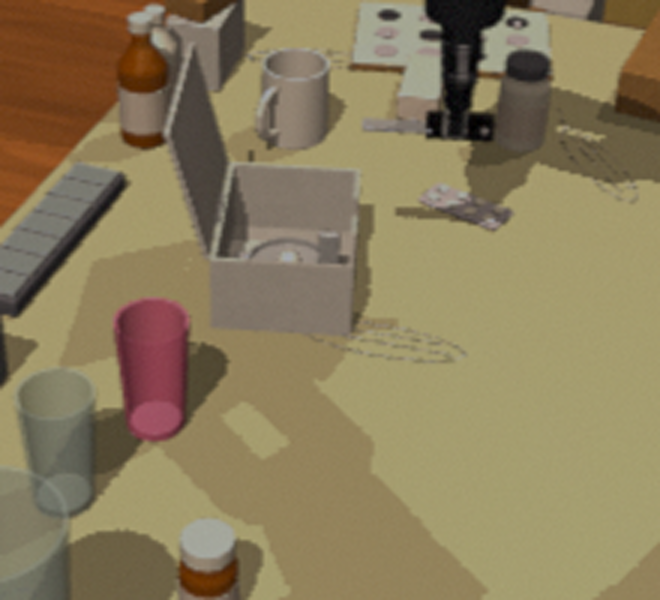

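>>> apply_moves(
  moves=[
    {"jaw": 0, "offset": [8, -26, 6], "rot": [0, 0, 2.1]},
    {"jaw": 0, "offset": [8, -27, 6], "rot": [0, 0, 2.1]},
    {"jaw": 0, "offset": [8, -27, 6], "rot": [0, 0, 2.1]},
    {"jaw": 0, "offset": [7, -27, 6], "rot": [0, 0, 2.1]},
    {"jaw": 0, "offset": [6, -27, 6], "rot": [0, 0, 2.1]},
  ],
)

```text
time_s: 15.75
eef_pos: [0.4805, 0.0632, 0.1369]
eef_rot: [-0.0, 0.999, 0.046, 0.001]
wrist_force: [0.6, -0.2, -0.5]
opening: 0.153
grasp_force: 58.9
```

>>> apply_moves(
  moves=[
    {"jaw": 0, "offset": [5, -28, 6], "rot": [0, 0, 2.1]},
    {"jaw": 0, "offset": [4, -28, 6], "rot": [0, 0, 2.1]},
    {"jaw": 0, "offset": [3, -28, 6], "rot": [0, 0, 2.1]},
    {"jaw": 0, "offset": [2, -28, 6], "rot": [0, 0, 2.1]},
    {"jaw": 0, "offset": [1, -28, 6], "rot": [0, 0, 2.1]},
  ],
)

```text
time_s: 16.38
eef_pos: [0.4927, 0.204, 0.1067]
eef_rot: [-0.0, 0.999, -0.046, 0.001]
wrist_force: [-0.2, -0.3, -1.3]
opening: 0.147
grasp_force: 58.9
```

>>> apply_moves(
  moves=[
    {"jaw": 0, "offset": [0, -28, 6], "rot": [0, 0, 2.1]},
    {"jaw": 0, "offset": [0, 0, 30], "rot": [0, 0, 0]},
    {"jaw": 0, "offset": [0, 0, 35], "rot": [0, 0, 0]},
    {"jaw": 0, "offset": [0, 0, 25], "rot": [0, 0, 0]},
    {"jaw": 0, "offset": [0, 0, 12], "rot": [0, 0, 0]},
  ],
)

```text
time_s: 17.0
eef_pos: [0.4939, 0.2306, -0.0028]
eef_rot: [0.0, 0.998, -0.064, -0.001]
wrist_force: [0.0, -0.2, -0.7]
opening: 0.151
grasp_force: 58.9
```

```bash
python3 - <<'E'
from pry import *
o=st(); im,d=ctrl.camera('wrist'); W=cloud('wrist',d,o); E=rot(o['eef_rot']).as_matrix(); L=(W-np.array(o['eef_pos']))@E*1000
b=(abs(L[...,1])<9)&(L[...,0]>40)&(L[...,0]<86)&(L[...,2]>-40)&(L[...,2]<-18); P=L[b]
print(len(P),'blade top z',np.median(W[b][:,2]),np.polyfit(P[:,0],P[:,2],1),np.polyfit(P[:,1],P[:,2],1))
E
```

```text
t 17.0 p [ 0.4939  0.2306 -0.0028] yaw -7.28 z [-1.4e-03 -1.0e-04 -1.0e+00] F [ 0.  -0.2 -0.7] T [-0.03  0.01 -0.06] op 0.151 g 58.9
5023 blade top z 0.02469406694716919 [ 1.10480130e-04 -2.75638673e+01] [ 2.82453311e-03 -2.75568004e+01]
```

>>> apply_moves(
  moves=[
    {"jaw": 0, "offset": [0, 0, 8], "rot": [0, 0, 0]},
    {"jaw": 0, "offset": [0, 0, 4.5], "rot": [0, 0, 0]},
    {"jaw": 0, "offset": [0, 0, 0], "rot": [0, 0, 0]},
    {"jaw": 0.3, "offset": [0, 0, 0], "rot": [0, 0, 0]},
    {"jaw": 0.5, "offset": [0, 0, 0], "rot": [0, 0, 0]},
  ],
)

```text
time_s: 17.68
eef_pos: [0.4948, 0.2305, -0.0134]
eef_rot: [-0.0, 0.998, -0.064, 0.0]
wrist_force: [-0.1, 0.3, -0.7]
opening: 0.49
grasp_force: 0.0
```

>>> apply_moves(
  moves=[
    {"jaw": 0.5, "offset": [0, 0, 0], "rot": [0, 0, 0]},
    {"jaw": 0.5, "offset": [0, 0, -15], "rot": [0, 0, 0]},
    {"jaw": 0.5, "offset": [0, 0, -40], "rot": [0, 0, 0]},
    {"jaw": 0.5, "offset": [0, 0, -50], "rot": [0, 0, 0]},
    {"jaw": 0.5, "offset": [0, 0, -50], "rot": [0, 0, 0]},
  ],
)

```text
time_s: 18.3
eef_pos: [0.4943, 0.2304, 0.1437]
eef_rot: [-0.0, 0.998, -0.064, 0.0]
wrist_force: [1.3, -0.2, -0.3]
opening: 0.5
grasp_force: 0.0
```

```bash
python3 - <<'E'
from pry import *
o=st(); im,d=ctrl.camera('wrist'); W=cloud('wrist',d,o)
box=(W[...,0]>.38)&(W[...,0]<.64)&(W[...,1]>.18)&(W[...,1]<.29)&(W[...,2]>.006)&(W[...,2]<.05)
P=W[box&(W[...,2]>.02)]; print('handle',len(P),P.mean(0),cv2.minAreaRect((P[:,:2]*1000).astype(np.float32)))
# approach pose: first above robot side of case, wrist camera over dish. fin at case X=-42
g=c+ex*(-.042); print('fin guess',g)
a=c+ex*(-.09); plan([(a[0],a[1],.20,15.8,11)])
E
```

```text
t 18.3 p [0.4943 0.2304 0.1437] yaw -7.28 z [ 8.e-04  2.e-04 -1.e+00] F [ 1.3 -0.2 -0.3] T [ 0.04  0.01 -0.04] op 0.5 g 0.0
handle 1451 [0.52752053 0.22710285 0.02851614] ((547.63427734375, 223.21575927734375), (40.54057312011719, 183.1311492919922), 87.99645233154297)
fin guess [ 0.58358684 -0.04543577]
[6.9, 25.7, -4.5] [-0.01, -0.06, -2.1]
[5.9, 25.9, -4.5] [-0.01, -0.06, -2.1]
[5.0, 26.1, -4.5] [-0.01, -0.06, -2.1]
[4.0, 26.3, -4.5] [-0.01, -0.06, -2.1]
[3.0, 26.4, -4.5] [-0.01, -0.06, -2.1]
[2.1, 26.5, -4.5] [-0.01, -0.06, -2.1]
[1.1, 26.6, -4.5] [-0.01, -0.06, -2.1]
[0.1, 26.6, -4.5] [-0.01, -0.06, -2.1]
[-0.9, 26.6, -4.5] [-0.01, -0.06, -2.1]
[-1.8, 26.5, -4.4] [-0.01, -0.06, -2.1]
[-2.8, 26.5, -4.4] [-0.01, -0.06, -2.1]
```

>>> apply_moves(
  moves=[
    {"jaw": 0.5, "offset": [7, 26, -5], "rot": [0, 0, -2.1]},
    {"jaw": 0.5, "offset": [6, 26, -5], "rot": [0, 0, -2.1]},
    {"jaw": 0.5, "offset": [5, 26, -5], "rot": [0, 0, -2.1]},
    {"jaw": 0.5, "offset": [4, 26, -5], "rot": [0, 0, -2.1]},
    {"jaw": 0.5, "offset": [3, 26, -5], "rot": [0, 0, -2.1]},
  ],
)

```text
time_s: 18.98
eef_pos: [0.5125, 0.0983, 0.1672]
eef_rot: [0.0, 1.0, 0.029, 0.001]
wrist_force: [0.5, -0.2, 0.2]
opening: 0.502
grasp_force: 0.0
```

>>> apply_moves(
  moves=[
    {"jaw": 0.5, "offset": [2, 27, -5], "rot": [0, 0, -2.1]},
    {"jaw": 0.5, "offset": [1, 27, -5], "rot": [0, 0, -2.1]},
    {"jaw": 0.5, "offset": [0, 27, -5], "rot": [0, 0, -2.1]},
    {"jaw": 0.5, "offset": [-1, 27, -5], "rot": [0, 0, -2.1]},
    {"jaw": 0.5, "offset": [-2, 27, -5], "rot": [0, 0, -2.1]},
  ],
)

```text
time_s: 19.6
eef_pos: [0.5298, -0.0359, 0.1922]
eef_rot: [0.0, 0.993, 0.12, 0.001]
wrist_force: [0.7, 0.6, 1.0]
opening: 0.498
grasp_force: 0.0
```

>>> apply_moves(
  moves=[
    {"jaw": 0.5, "offset": [-3, 26, -4], "rot": [0, 0, -2.1]},
    {"jaw": 0.5, "offset": [0, 0, 0], "rot": [0, 0, 0]},
    {"jaw": 0.5, "offset": [0, 0, 0], "rot": [0, 0, 0]},
    {"jaw": 0.5, "offset": [0, 0, 0], "rot": [0, 0, 0]},
    {"jaw": 0.5, "offset": [0, 0, 0], "rot": [0, 0, 0]},
  ],
)

```text
time_s: 20.23
eef_pos: [0.5328, -0.0602, 0.195]
eef_rot: [-0.0, 0.99, 0.138, -0.0]
wrist_force: [0.4, 0.1, 0.2]
opening: 0.503
grasp_force: 0.0
```

```bash
python3 - <<'E'
from pry import *
o=st(); im,d=ctrl.camera('wrist'); W=cloud('wrist',d,o); cv2.imwrite('pics/w7.png',im[:,:,::-1])
X=(W[...,:2]-c)@ex*1000; Y=(W[...,:2]-c)@ey*1000; Z=W[...,2]*1000
m=(abs(X)<66)&(abs(Y)<80)&(Z>50)&(Z<75)&(X<-20)
n,l,S,_=cv2.connectedComponentsWithStats(m.astype(np.uint8))
for k in range(1,n):
    if S[k,4]>40:
        q=l==k; P=np.c_[X[q],Y[q]].astype(np.float32); print(S[k],cv2.minAreaRect(P),'z',np.percentile(Z[q],[5,50,95]).round(1))
for t in('dish_fin','dish','ball_center'):
    for r in ctrl.outline_of('wrist',t)[:1]:
        q=r['region']; print(t,r['score'],r['position'],np.nanmedian(X[q]),np.nanmedian(Y[q]),np.nanpercentile(Z[q],[50,98]))
a=(X<-55)&(abs(Y)<85)&(abs(Z-84)<6)&(abs(Y)>35); print('front wall X',np.percentile(X[a],[3,50,97]),'spatula')
im,d=ctrl.camera('top'); W=cloud('top',d)
box=(W[...,0]>.38)&(W[...,0]<.61)&(W[...,1]>.19)&(W[...,1]<.28)&(W[...,2]>.02)&(W[...,2]<.04); P=W[box]
print('handle',cv2.minAreaRect((P[:,:2]*1000).astype(np.float32)),P.mean(0))
E
```

```text
t 20.23 p [ 0.5328 -0.0602  0.195 ] yaw 15.87 z [-2.e-04  2.e-04 -1.e+00] F [0.4 0.1 0.2] T [ 0.02 -0.06  0.01] op 0.503 g 0.0
[311 115  13  24 260] ((-43.55928039550781, 4.661491870880127), (9.926993370056152, 19.88370704650879), 84.7186508178711) z [63.3 65.  66.3]
[231 150 182   4 600] ((-65.68431854248047, 0.10359954833984375), (159.15284729003906, 0.6953972578048706), 89.94871520996094) z [52.2 60.3 71.6]
dish_fin 0.64 [325.5, 65.8] 2.553879250569095 0.14972222294659288 [16.49877902 64.91367622]
dish 0.92 [321.0, 67.1] 2.549983403151189 0.14359020060899155 [16.49722325 64.87333502]
ball_center 0.95 [322.8, 79.3] -2.1225829434593346 0.991270834935204 [32.102501   35.61431706]
front wall X [-70.67967348 -67.91213175 -63.8212945 ] spatula
handle ((490.1155700683594, 229.6486053466797), (14.597004890441895, 65.6461410522461), 84.37482452392578) [0.4891265  0.22964123 0.02599646]
```

View pics/w7.png

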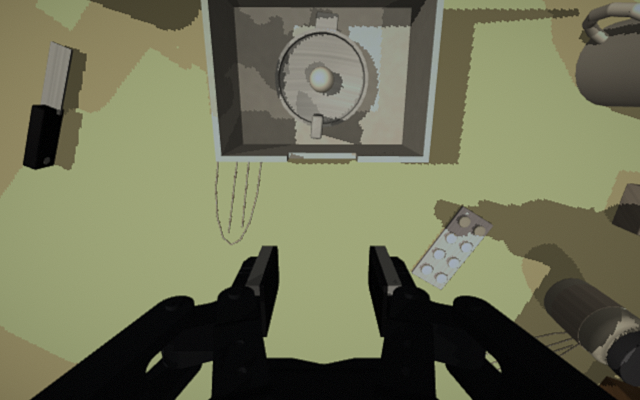

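```bash
python3 - <<'E'
from pry import *
o=st(); g=c+ex*(-.0436)+ey*.0047; print(g); plan([(g[0],g[1],.15,10.5,5),(g[0],g[1],.009,10.5,5)])
E
```

```text
t 20.48 p [ 0.5329 -0.0607  0.195 ] yaw 15.83 z [-2.e-04  1.e-04 -1.e+00] F [ 0.1 -0.5  0.4] T [0.   0.   0.04] op 0.502 g 0.0
[ 0.58076758 -0.04134899]
[10.3, -1.1, 9.0] [-0.0, 0.0, 1.07]
[10.2, -1.3, 9.0] [-0.0, 0.0, 1.07]
[10.2, -1.5, 9.0] [-0.0, 0.0, 1.07]
[10.2, -1.7, 9.0] [-0.0, 0.0, 1.07]
[10.2, -1.9, 9.0] [-0.0, 0.0, 1.07]
[0.0, 0.0, 28.2] [0.0, -0.0, 0.0]
[0.0, 0.0, 28.2] [0.0, -0.0, 0.0]
[0.0, 0.0, 28.2] [0.0, -0.0, 0.0]
[0.0, 0.0, 28.2] [0.0, -0.0, 0.0]
[0.0, 0.0, 28.2] [0.0, -0.0, 0.0]
```

>>> apply_moves(
  moves=[
    {"jaw": 0.5, "offset": [10, -1, 9], "rot": [0, 0, 1.1]},
    {"jaw": 0.5, "offset": [10, -1, 9], "rot": [0, 0, 1.1]},
    {"jaw": 0.5, "offset": [10, -2, 9], "rot": [0, 0, 1.1]},
    {"jaw": 0.5, "offset": [10, -2, 9], "rot": [0, 0, 1]},
    {"jaw": 0.5, "offset": [11, -2, 9], "rot": [0, 0, 1]},
  ],
)

```text
time_s: 21.1
eef_pos: [0.5813, -0.0408, 0.1492]
eef_rot: [-0.0, 0.996, 0.091, -0.0]
wrist_force: [0.7, 0.6, 0.7]
opening: 0.5
grasp_force: 0.0
```

>>> apply_moves(
  moves=[
    {"jaw": 0.5, "offset": [0, 0, 30], "rot": [0, 0, 0]},
    {"jaw": 0.5, "offset": [0, 0, 30], "rot": [0, 0, 0]},
    {"jaw": 0.5, "offset": [0, 0, 30], "rot": [0, 0, 0]},
    {"jaw": 0.5, "offset": [0, 0, 0], "rot": [0, 0, 0]},
    {"jaw": 0.5, "offset": [0, 0, 0], "rot": [0, 0, 0]},
  ],
)

```text
time_s: 21.72
eef_pos: [0.5816, -0.0413, 0.061]
eef_rot: [0.0, 0.996, 0.092, 0.001]
wrist_force: [0.4, -0.6, 0.1]
opening: 0.497
grasp_force: 0.0
```

```bash
python3 - <<'E'
from pry import *
o=st(); im,d=ctrl.camera('wrist'); W=cloud('wrist',d,o); E=rot(o['eef_rot']).as_matrix(); L=(W-np.array(o['eef_pos']))@E*1000; Z=W[...,2]*1000
m=(Z>50)&(Z<72)&(abs(L[...,0])<40)&(abs(L[...,1])<19)
print('fin vis',m.sum()); 
if m.sum()>20: print(cv2.minAreaRect(L[m][:,:2].astype(np.float32)),np.median(Z[m]))
for r in ctrl.outline_of('wrist','ball_center')[:1]:
    q=r['region']; print('ball tool xy',np.nanmedian(L[q],0))
E
```

```text
t 21.73 p [ 0.5816 -0.0413  0.061 ] yaw 10.51 z [ 1.2e-03 -3.0e-04 -1.0e+00] F [ 0.4 -0.6  0.1] T [-0.03 -0.05  0.02] op 0.497 g 0.0
fin vis 2250
((-10.003497123718262, -1.8928070068359375), (38.389137268066406, 38.716217041015625), 82.4780044555664) 64.4713660755586
ball tool xy [42.5419915   0.17046489 29.08045686]
```

>>> apply_moves(
  moves=[
    {"jaw": 0.5, "offset": [0, 0, 20], "rot": [0, 0, 0]},
    {"jaw": 0.5, "offset": [0, 0, 20], "rot": [0, 0, 0]},
    {"jaw": 0.4, "offset": [0, 0, 12], "rot": [0, 0, 0]},
    {"jaw": 0.3, "offset": [0, 0, 0], "rot": [0, 0, 0]},
    {"jaw": 0.25, "offset": [0, 0, 0], "rot": [0, 0, 0]},
  ],
)

```text
time_s: 22.45
eef_pos: [0.581, -0.0413, 0.0082]
eef_rot: [0.0, 0.996, 0.092, 0.0]
wrist_force: [0.8, -0.8, -0.9]
opening: 0.248
grasp_force: 0.0
```

>>> apply_moves(
  moves=[
    {"jaw": 0.2, "offset": [0, 0, 0], "rot": [0, 0, 0]},
    {"jaw": 0.17, "offset": [0, 0, 0], "rot": [0, 0, 0]},
    {"jaw": 0.15, "offset": [0, 0, 0], "rot": [0, 0, 0]},
    {"jaw": 0.13, "offset": [0, 0, 0], "rot": [0, 0, 0]},
    {"jaw": 0.12, "offset": [0, 0, 0], "rot": [0, 0, 0]},
  ],
)

```text
time_s: 23.08
eef_pos: [0.5807, -0.0411, 0.0082]
eef_rot: [-0.0, 0.996, 0.092, 0.0]
wrist_force: [-0.0, 1.0, -0.3]
opening: 0.119
grasp_force: 0.2
```

>>> apply_moves(
  moves=[
    {"jaw": 0.1, "offset": [0, 0, 0], "rot": [0, 0, 0]},
    {"jaw": 0.08, "offset": [0, 0, 0], "rot": [0, 0, 0]},
    {"jaw": 0.06, "offset": [0, 0, 0], "rot": [0, 0, 0]},
    {"jaw": 0, "offset": [0, 0, 0], "rot": [0, 0, 0]},
    {"jaw": 0, "offset": [0, 0, 0], "rot": [0, 0, 0]},
  ],
)

```text
time_s: 23.7
eef_pos: [0.5808, -0.0411, 0.0083]
eef_rot: [-0.0, 0.996, 0.092, 0.0]
wrist_force: [-0.7, 0.9, 3.7]
opening: 0.11
grasp_force: 58.5
```

```bash
cat >> pry.py <<'E'
def dish():
    o=st(); im,d=ctrl.camera('wrist'); W=cloud('wrist',d,o); E=rot(o['eef_rot']).as_matrix(); L=(W-np.array(o['eef_pos']))@E*1000
    r=ctrl.outline_of('wrist','ball_center')
    if r:
        q=r[0]['region']; print('ball tool',r[0]['score'],np.nanmedian(L[q],0).round(1))
    rho=np.hypot(L[...,0]-42,L[...,1]); m=(rho<46.5)&(rho>42.5)&(abs(L[...,2])<60)&(L[...,2]>-23)&(L[...,0]>20); P=L[m]
    k=abs(P[:,2]-np.median(P[:,2]))<8; P=P[k]
    A=np.c_[P[:,0]-42,P[:,1],np.ones(len(P))]; s=np.linalg.lstsq(A,P[:,2],rcond=None)[0]
    print('rim plane slopes',s[:2].round(3),'z',s[2].round(1),'world rim',round(o['eef_pos'][2]*1000-s[2],1),len(P)); return im
E
python3 - <<'E'
from pry import *
dish()
E
```

```text
t 23.7 p [ 0.5808 -0.0411  0.0083] yaw 10.52 z [ 1.e-04  0.e+00 -1.e+00] F [-0.7  0.9  3.7] T [0.26 0.17 0.04] op 0.11 g 58.5
ball tool 0.59 [ 43.7   0.8 -23.6]
rim plane slopes [-0.004  0.001] z -14.9 world rim 23.2 2266
```

>>> apply_moves(
  moves=[
    {"jaw": 0, "offset": [0, 0, -1], "rot": [0, 0, 0]},
    {"jaw": 0, "offset": [0, 0, -2], "rot": [0, 0, 0]},
    {"jaw": 0, "offset": [0, 0, -3], "rot": [0, 0, 0]},
    {"jaw": 0, "offset": [0, 0, -3], "rot": [0, 0, 0]},
    {"jaw": 0, "offset": [0, 0, -1], "rot": [0, 0, 0]},
  ],
)

```text
time_s: 24.42
eef_pos: [0.5809, -0.0413, 0.0185]
eef_rot: [0.0, 0.996, 0.092, 0.0]
wrist_force: [-0.5, -0.1, -1.8]
opening: 0.106
grasp_force: 58.3
```

```bash
python3 - <<'E'
from pry import *
dish()
E
```

```text
t 24.43 p [ 0.5809 -0.0413  0.0185] yaw 10.52 z [ 6.e-04 -2.e-04 -1.e+00] F [-0.5 -0.1 -1.8] T [-0.01  0.07 -0.03] op 0.106 g 58.3
ball tool 0.97 [ 43.6   0.8 -23.6]
rim plane slopes [-0.003  0.001] z -14.8 world rim 33.3 2259
```

Held level, ball centred. Lift 150 mm.

>>> apply_moves(
  moves=[
    {"jaw": 0, "offset": [0, 0, -3], "rot": [0, 0, 0]},
    {"jaw": 0, "offset": [0, 0, -6], "rot": [0, 0, 0]},
    {"jaw": 0, "offset": [0, 0, -8], "rot": [0, 0, 0]},
    {"jaw": 0, "offset": [0, 0, -10], "rot": [0, 0, 0]},
    {"jaw": 0, "offset": [0, 0, -10], "rot": [0, 0, 0]},
  ],
)

```text
time_s: 25.15
eef_pos: [0.5809, -0.0412, 0.0561]
eef_rot: [0.0, 0.996, 0.092, 0.0]
wrist_force: [0.7, 0.1, -1.3]
opening: 0.107
grasp_force: 58.3
```

>>> apply_moves(
  moves=[
    {"jaw": 0, "offset": [0, 0, -10], "rot": [0, 0, 0]},
    {"jaw": 0, "offset": [0, 0, -10], "rot": [0, 0, 0]},
    {"jaw": 0, "offset": [0, 0, -10], "rot": [0, 0, 0]},
    {"jaw": 0, "offset": [0, 0, -10], "rot": [0, 0, 0]},
    {"jaw": 0, "offset": [0, 0, -10], "rot": [0, 0, 0]},
  ],
)

```text
time_s: 25.78
eef_pos: [0.5807, -0.0412, 0.1057]
eef_rot: [-0.0, 0.996, 0.092, -0.0]
wrist_force: [0.2, -0.2, -1.9]
opening: 0.113
grasp_force: 58.4
```

>>> apply_moves(
  moves=[
    {"jaw": 0, "offset": [0, 0, -10], "rot": [0, 0, 0]},
    {"jaw": 0, "offset": [0, 0, -10], "rot": [0, 0, 0]},
    {"jaw": 0, "offset": [0, 0, -10], "rot": [0, 0, 0]},
    {"jaw": 0, "offset": [0, 0, -10], "rot": [0, 0, 0]},
    {"jaw": 0, "offset": [0, 0, -10], "rot": [0, 0, 0]},
  ],
)

```text
time_s: 26.4
eef_pos: [0.5807, -0.0412, 0.1558]
eef_rot: [0.0, 0.996, 0.092, 0.0]
wrist_force: [0.7, -0.9, -1.2]
opening: 0.106
grasp_force: 58.4
```

>>> apply_moves(
  moves=[
    {"jaw": 0, "offset": [0, 0, -8], "rot": [0, 0, 0]},
    {"jaw": 0, "offset": [0, 0, -5], "rot": [0, 0, 0]},
    {"jaw": 0, "offset": [0, 0, -2], "rot": [0, 0, 0]},
    {"jaw": 0, "offset": [0, 0, 0], "rot": [0, 0, 0]},
    {"jaw": 0, "offset": [0, 0, 0], "rot": [0, 0, 0]},
  ],
)

```text
time_s: 27.02
eef_pos: [0.5804, -0.0411, 0.1697]
eef_rot: [-0.0, 0.996, 0.092, -0.0]
wrist_force: [-0.3, 0.3, -1.7]
opening: 0.106
grasp_force: 58.4
```

```bash
python3 - <<'E'
from pry import *
dish(); print(ctrl.get_obs()['q'])
E
```

```text
t 27.02 p [ 0.5804 -0.0411  0.1697] yaw 10.52 z [-7.e-04  2.e-04 -1.e+00] F [-0.3  0.3 -1.7] T [-0.05  0.03  0.04] op 0.106 g 58.4
rim plane slopes [-0.003  0.001] z -14.9 world rim 184.5 2294
[-2.74568307e-01  2.33503567e-01  1.62668522e+00 -3.72220829e-05
  1.28203559e+00  1.11269360e+00]
```

>>> apply_moves(
  moves=[
    {"jaw": 0, "offset": [0, 0, 0], "rot": [0, 0, -2]},
    {"jaw": 0, "offset": [0, 0, 0], "rot": [0, 0, -4]},
    {"jaw": 0, "offset": [0, 0, 0], "rot": [0, 0, -5]},
    {"jaw": 0, "offset": [0, 0, 0], "rot": [0, 0, -6]},
    {"jaw": 0, "offset": [0, 0, 0], "rot": [0, 0, -6]},
  ],
)

```text
time_s: 27.75
eef_pos: [0.5807, -0.0412, 0.17]
eef_rot: [-0.0, 0.957, 0.291, -0.0]
wrist_force: [0.1, -0.1, -1.7]
opening: 0.109
grasp_force: 58.3
```

>>> apply_moves(
  moves=[
    {"jaw": 0, "offset": [0, 0, 0], "rot": [0, 0, -7]},
    {"jaw": 0, "offset": [0, 0, 0], "rot": [0, 0, -7]},
    {"jaw": 0, "offset": [0, 0, 0], "rot": [0, 0, -7]},
    {"jaw": 0, "offset": [0, 0, 0], "rot": [0, 0, -7]},
    {"jaw": 0, "offset": [0, 0, 0], "rot": [0, 0, -7]},
  ],
)

```text
time_s: 28.38
eef_pos: [0.5807, -0.0412, 0.1701]
eef_rot: [0.0, 0.825, 0.565, -0.0]
wrist_force: [0.3, -0.3, -1.1]
opening: 0.112
grasp_force: 58.3
```

>>> apply_moves(
  moves=[
    {"jaw": 0, "offset": [0, 0, 0], "rot": [0, 0, -7]},
    {"jaw": 0, "offset": [0, 0, 0], "rot": [0, 0, -7]},
    {"jaw": 0, "offset": [0, 0, 0], "rot": [0, 0, -7]},
    {"jaw": 0, "offset": [0, 0, 0], "rot": [0, 0, -6]},
    {"jaw": 0, "offset": [0, 0, 0], "rot": [0, 0, -5]},
  ],
)

```text
time_s: 29.0
eef_pos: [0.5807, -0.0412, 0.17]
eef_rot: [0.0, 0.638, 0.77, -0.0]
wrist_force: [-0.1, 0.3, -1.1]
opening: 0.106
grasp_force: 58.3
```

>>> apply_moves(
  moves=[
    {"jaw": 0, "offset": [0, 0, 0], "rot": [0, 0, -3]},
    {"jaw": 0, "offset": [0, 0, 0], "rot": [0, 0, -2]},
    {"jaw": 0, "offset": [0, 0, 0], "rot": [0, 0, 0]},
    {"jaw": 0, "offset": [0, 0, 0], "rot": [0, 0, 0]},
    {"jaw": 0, "offset": [0, 0, 0], "rot": [0, 0, 0]},
  ],
)

```text
time_s: 29.62
eef_pos: [0.5807, -0.0412, 0.1701]
eef_rot: [-0.0, 0.605, 0.796, -0.0]
wrist_force: [-0.1, 0.4, -1.0]
opening: 0.109
grasp_force: 58.3
```

>>> apply_moves(
  moves=[
    {"jaw": 0, "offset": [0, 0, 0], "rot": [0, 0, 0]},
    {"jaw": 0, "offset": [0, 0, 0], "rot": [0, 0, 0]},
    {"jaw": 0, "offset": [0, 0, 0], "rot": [0, 0, 0]},
    {"jaw": 0, "offset": [0, 0, 0], "rot": [0, 0, 0]},
    {"jaw": 0, "offset": [0, 0, 0], "rot": [0, 0, 0]},
  ],
)

```text
time_s: 30.25
eef_pos: [0.5807, -0.0412, 0.1701]
eef_rot: [0.0, 0.605, 0.796, 0.0]
wrist_force: [-0.6, 0.5, -1.1]
opening: 0.108
grasp_force: 58.3
```

```bash
python3 - <<'E'
from pry import *
im=dish(); dish(); s,d=ctrl.camera('side')
W=cloud('side',d); X=(W[...,:2]-c)@ex*1000; Y=(W[...,:2]-c)@ey*1000; Z=W[...,2]*1000
m=(abs(Y)<85)&(X>70)&(X<140)&(Z>150)&(Z<240); print('cover',np.polyfit(Z[m],X[m],1) if m.sum()>30 else m.sum())
cv2.imwrite('pics/end.png',np.hstack([cv2.resize(s[130:330,220:420],(400,400)),im[:,120:520]])[:,:,::-1])
E
```

```text
t 30.25 p [ 0.5807 -0.0412  0.1701] yaw 105.51 z [ 0. -0. -1.] F [-0.6  0.5 -1.1] T [ 0.01 -0.02 -0.01] op 0.108 g 58.3
ball tool 0.74 [ 43.1  -0.5 -23.7]
rim plane slopes [-0.002 -0.001] z -14.9 world rim 185.0 2051
t 30.35 p [ 0.5807 -0.0412  0.1701] yaw 105.51 z [-0.  0. -1.] F [-0.3 -0.2 -1.8] T [-0.05  0.03  0.01] op 0.106 g 58.3
ball tool 0.65 [ 43.2  -0.5 -23.7]
rim plane slopes [ 0.001 -0.   ] z -14.9 world rim 185.0 2059
cover [ 0.26878479 44.45899727]
```

View pics/end.png

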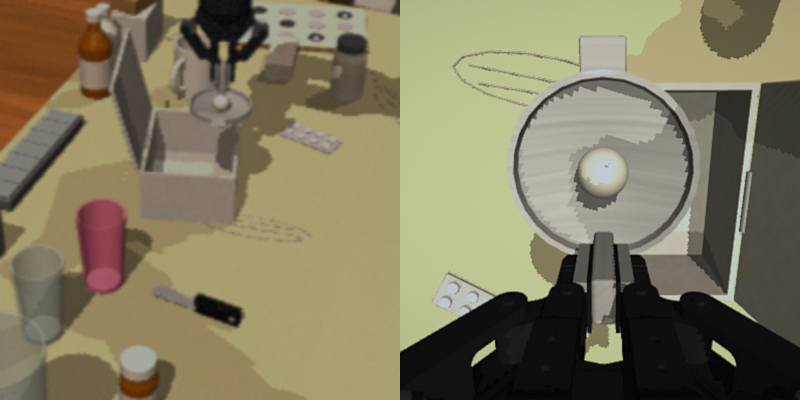

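The picture shows the dish hanging level above the case with the tablet in its middle (right half, 605,172) and the lip pointing toward the glass side. The cover is open and the spatula lies on the table (left half, 200,305).

```bash
python3 -c "
from bench import ctrl
print(ctrl.hand_in())"
```

```text
the job is handed in; nothing more can be done
None
```

The job is handed in, with no verdict shown: the spatula blade opened the cover to about 1.8 rad and now lies on the table, and the dish hangs level about 17 cm up, lip to the glass side, tablet centred.

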